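Vent and open the dish chamber

TASK

Open the dish chamber so that the dishes in it can be taken out: first let the pressure off with the vent key, pressing it to its first click and keeping it there for about a second, then pressing it all the way down before letting it go. Then loosen the wing nut all the way, swing its bolt out of the slotted lug until it lies out at the side, and push the lid aside to its stop so that the mouth is clear. Leave the carton that lies behind the chamber where it is.

Things in the scene. Friction and masses are not known exactly. Their poses are not given: they have to be found in the camera images.
- chamber: Fixed steel dish chamber (round pot, 112 mm across, with a 132 mm flange, mouth 104 mm) on an aluminium base plate 150 x 320 x 12 mm. Origin on the worktop under the middle of the mouth; z up. In this frame the vent key stands at (0, -0.155), the upright lid pin at (0, -0.085), the swing bolt at (0, +0.088); the flange's top is at z 0.100, the top of the lid and its lug at z 0.113 (the lip on the lug at z 0.118). At yaw 0 the frame's axes are the world's.
- key_top (a point): Middle of the top face of the vent key, a round black mushroom cap 42 mm across on a grey valve block 56 mm square (top of the block at z 0.062, of the released cap at z 0.097). It moves straight down, 8 mm in all: 4 mm to the first click against a light spring (1.5 N rising to 3.5 N), then it stops firm until the push passes 10 N, then 4 mm more (up to 15 N) to the bottom. Springs back when let go.
- key_first (a joint): First part of the key's travel in m: 0 released, 0.004 at the first click.
- key_second (a joint): Second part of the key's travel in m: 0 until the push passes 10 N, 0.004 fully down.
- nut_center (a point): Point on the axis of the brass wing nut, at the middle height of its wings (z 0.139 when tight). Its hub is 22 mm across; two upright wings, 8 mm thick, reach 45 mm either side of the axis, from about 9 mm below this point (near the hub) to 11 mm above it, with rounded tips. The round end of the bolt (10 mm thick) stands 33 mm above this point while the nut is tight, 25 mm when it is fully loosened. Its x axis runs along the wings.
- wing_nut (a joint): Turn of the nut in rad: starts 0 to 0.5, grows as it is loosened (anticlockwise from above), ends at 3.3. Takes 0.06 N m (2 N on a wing), stays where left, rises 2.5 mm per rad. At 0 the wings lie along a line 60 deg anticlockwise of the chamber's x axis. A 5 mm lip on the lug holds its washer: the bolt swings out freely only past 2.4 rad (a hard push may force it from 2.0).
- bolt (a joint): Swing of the bolt in rad about a level pin at chamber (0, 0.088, z 0.050), parallel to the chamber's x axis. 0 upright in the lug's 14 mm slot; it swings out towards the chamber's +y and, once past about 0.3, falls by itself to its stop at 1.5 (about level). The bolt is 10 mm thick and 122 mm long.
- lid_post (a point): Middle of the grip of the upright black post on the lid, 20 to 26 mm thick, 57 mm tall (z 0.112 to 0.169; this point is at z 0.145), 70 mm from the lid pin. Wall cabinets with door handles hang above the worktop beyond about x 0.6 m, from about z 0.54 m up: keep the wrist clear of them.
- lid (a joint): Swing of the lid in rad about the upright pin at chamber (0, -0.085). 0 closed, with the lug and post on the chamber's +y side of the pin; it turns level, clockwise seen from above (the post first moves towards the chamber's +x), to its stop at 1.75. About 0.12 N m (2 N at the post); stays where it is left. While the bolt stands in the slot the lid cannot turn.
- bottle_small: White screw-cap bottle, 47 mm across, 85 mm tall, standing firmly beyond the chamber's bolt. Origin at the middle of its underside.
- timer: White timer, 47 x 66 x 57 mm, standing firmly beside the vent valve block. Origin at the middle of its underside.
- carton: Printed teal carton, 60 x 155 x 52 mm high, lying loose beyond the chamber. Origin at the middle of its underside.

How it is judged (in metres and radians):
On the way, in this order (a step that is already met when the one before it is completed fails the run):
1. the vent key is held at its first click, not pressed further (value of joint key_first above 0.003 m and value of joint key_second below 0.001 m), for 0.5 s.
2. the vent key is pressed all the way down (value of joint each of key_first, key_second above 0.003 m), for 0.1 s.
3. the wing nut is loosened, with the key let go and the bolt still in its slot (value of joint wing_nut above 1.8 rad and value of joint key_first below 0.001 m and value of joint bolt below 0.3 rad).
4. the bolt is swung out of the lug (value of joint bolt above 1.2 rad and value of joint lid below 0.15 rad), for 0.2 s.
5. the lid is pushed aside (value of joint lid above 1.4 rad), for 0.2 s.
At the end, for the whole second after the job is handed in: The lid stands aside (turned more than 1.4 rad of 1.75), the bolt lies out of its slot (swung more than 1.2 rad of 1.5), the wing nut is loosened (more than 1.8 rad of 3.3), the vent key is fully up again (within 1 mm), and lid and bolt are at rest (value of joint lid above 1.4 rad and value of joint bolt above 1.2 rad and value of joint wing_nut above 1.8 rad and value of joint each of key_first, key_second below 0.001 m and velocity of joint lid between -0.05 and 0.05 rad/s and velocity of joint bolt between -0.05 and 0.05 rad/s); the robot touches nothing.
It fails at once if the carton is shifted by more than 40 mm or tipped over (distance of carton from where it was at the start of the episode above 0.04 m or angle between carton's own z axis and vertical above 0.5 rad).
It also fails if it takes over 61 s, if anything falls off the work surface, if the arm or the gripper's body presses on something with over 40 N, if the wrist force passes 120 N, or if a joint passes its speed limit or range.

ROBOT

A 6-joint arm with a two-finger parallel gripper is mounted at the origin on a cart in front of the work surface, level with it; the furniture and walls round the work are solid. World frame = base frame: x ahead of the robot, y to its left, z up, the work surface at z = 0. Lengths are in mm, angles in rad, forces in N, time in s.
With the tool pointing down it reaches from about 275 to 750 mm from the base axis. Payload 10.2 kg.
Tool frame: the origin (TCP) lies midway between the tips of the shut fingers; the grasp point (between the pads) lies 19 mm behind it; x points along the fingers, y is the direction in which the jaws open and shut, and the axes are right-handed (so a half turn about x gives the same grasp; the last joint's range is limited). The gripper opens to 85 mm and grips with 20 to 120 N. Pads are 22 mm wide; open, the fingers measure 114 mm over their backs; the gripper's body (76 mm by 85 mm) begins 54 mm behind the grasp point. The pads swing forward as they close: fully open they stand 13 mm farther back than shut.
Start: joints at [0.942, 0.313, 1.498, -0, 1.331, -0.223], TCP at [207.259, 482.364, 231.294] pointing down, gripper open.
Joint ranges: [-2.94, 2.94], [-0.97, 2.17], [0.19, 2.56], [-1.23, 4.37], [0.02, 3.11], [-2.88, 2.88]. Speed limits (rad/s): [2.39, 2.39, 3.01, 3.14, 3.14, 3.14].

INTERFACE

Orientations are given as a unit quaternion [w, x, y, z].
In Python, from rig import sense, capture, get_calibration, finish_job gives the robot as it stands.
- The arm moves only by the tool jog_arm, never from a script. Its argument "increments" is a list of rows, each an object of numbers: "rx", "ry", "rz": the turn, a rotation vector about the tool's x, y, z in rad; "x", "y", "z": the shift along the tool's x, y, z in mm; "hand": the finger opening in mm, from 0 to 85.4. A call has 1 to 5 rows; each row shifts and turns the commanded pose from where the row before left it, along the tool's axes as they then stand; what a row does not reach is not made up. A row lasts 1/8 s, in which the tool goes at most 62.5 mm and 10.7 degrees, less where a joint would pass 70% of its speed; a pose out of reach is approached as far as the arm can. A call with a gripper value outside its range is refused whole. The fingers move at their own pace and stop on an object; "force" is the grip in N (left out, the last holds). Time passes only in rows, so rows that do not move let the fingers close. It gives the time, the measured TCP pose, the force and the opening at its end, in the units of the state.
- sense(): the state, without advancing time (a new reading comes with each control period).
- capture(name): name is "side" or "top" or "wrist"; returns the picture (420x560x3 uint8, red, green, blue); there is no depth.
- get_calibration(name): a dict with "camera_matrix" (3x3 intrinsics, pixels), "D" ([k1, k2, p1, p2, k3] as OpenCV has them; the pictures are not rectified), "R" (3x3) and "t" (3): a world point X has camera coordinates R X + t; the wrist camera has in their place "T_tool_cam" (4x4, takes a point from camera to tool coordinates, whose origin is the TCP and whose axes are the tool frame's). Camera axes: x right, y down, z forward; pixel columns grow to the right and rows downward; lengths in mm; the calibration is good to about 2 mm. A picture is of the moment at which its call begins: read the wrist's pose just before it. get_calibration takes no time and is no camera call.
- finish_job(): hands the job in, once; it reports no verdict.
The state is a dict: "time_s": time; "joints": joint angles; "dq": joint speeds; "tau": joint torques, N m; "eef_pos": TCP position; "ee_rot": TCP orientation; "force": force on the tool from outside, world axes, zero at the start; "wrist_torque": the same for the moment, N m; "grip_width": opening from 0.0 (shut) to 1.0 (fully open).
Only numpy, scipy, OpenCV 4.12 (cv2) and the standard library are available. Lean on these libraries where they do the work, as an engineer would, in place of code of your own. Each camera call takes 0.05 s, during which the arm holds its last target.

## Working session

There is one attempt and no reset: what is moved stays moved. The work goes in short steps, Python scripts to look and compute and a tool call to move; the robot and the scene stay as the last step left them, time stands still between calls to the robot, and variables do not carry over. Pictures are saved under pics/ and viewed, and the job is handed in when it is done.

Besides the shell and the picture viewer there is one more tool, called after "Call:" by a JSON object that holds its "fn" and its "kwargs", one argument or row to a line. jog_arm: Moves the arm, as the interface text tells. Its arguments: {"type":"object","properties":{"increments":{"type":"array","items":{"type":"object","properties":{"rx":{"type":"number"},"ry":{"type":"number"},"rz":{"type":"number"},"x":{"type":"number"},"y":{"type":"number"},"z":{"type":"number"},"hand":{"type":"number"}}}},"force":{"type":"number"}},"required":["increments"]}

```bash
ls; mkdir -p pics; python3 - <<'E'
from rig import *
import cv2,numpy as np
s=sense();print(s)
for n in("side","top","wrist"):
    im=capture(n);cv2.imwrite(f"pics/{n}0.png",im[:,:,::-1]);c=get_calibration(n);print(n,{k:np.round(v,4).tolist() for k,v in c.items()})
E
```

```text
pics
{'time_s': 0.0, 'joints': array([ 9.41596124e-01,  3.13428692e-01,  1.49844030e+00,  1.24685489e-05,
        1.33101064e+00, -2.23389347e-01]), 'dq': array([-0.00202133,  0.00086294,  0.00078393,  0.0006279 , -0.00025689,
        0.00222377]), 'tau': array([-1.16257248e-03, -4.12257600e+01, -2.59740025e+01, -2.47921498e-04,
        4.12830646e-03,  2.85353565e-06]), 'eef_pos': array([207.09679501, 482.14331869, 230.74477086]), 'ee_rot': array([ 0.69240824,  0.1420818 ,  0.69279234, -0.14290685]), 'force': array([-0.61924463,  0.1113945 , -0.89260695]), 'wrist_torque': array([ 0.00229713,  0.01676785, -0.00962918]), 'grip_width': 0.9984317281762021}
side {'camera_matrix': [[538.8449, 0.0, 285.0944], [0.0, 538.8449, 202.6281], [0.0, 0.0, 1.0]], 'D': [0.0106, 0.0, 0.0, 0.0, 0.0], 'R': [[0.8612, -0.5083, -0.0002], [-0.2366, -0.4005, -0.8852], [0.4499, 0.7624, -0.4651]], 't': [-455.3897, 253.4969, 1044.4987]}
top {'camera_matrix': [[390.3195, 0.0, 271.6036], [0.0, 390.3195, 211.4304], [0.0, 0.0, 1.0]], 'D': [-0.0623, 0.0, 0.0, 0.0, 0.0], 'R': [[0.0076, -0.9999, 0.012], [-0.9851, -0.0095, -0.1718], [0.1719, -0.0105, -0.9851]], 't': [51.6069, 557.2372, 991.4612]}
wrist {'camera_matrix': [[326.4323, 0.0, 278.3332], [0.0, 326.4323, 208.1789], [0.0, 0.0, 1.0]], 'D': [-0.038, 0.0, 0.0, 0.0, 0.0], 'T_tool_cam': [[0.0011, -0.2952, 0.9554, -143.0127], [1.0, 0.0003, -0.001, -1.0076], [0.0, 0.9554, 0.2952, -75.6056], [0.0, 0.0, 0.0, 1.0]]}
```

View pics/side0.png

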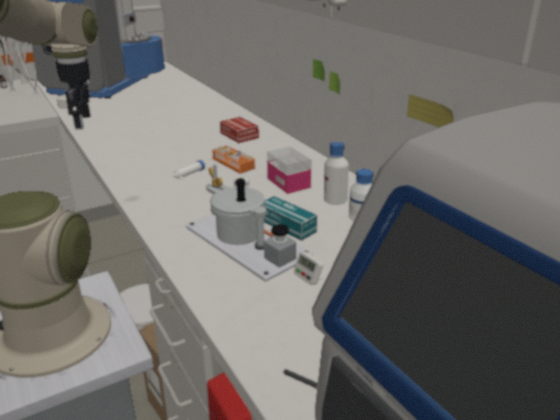

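View pics/top0.png

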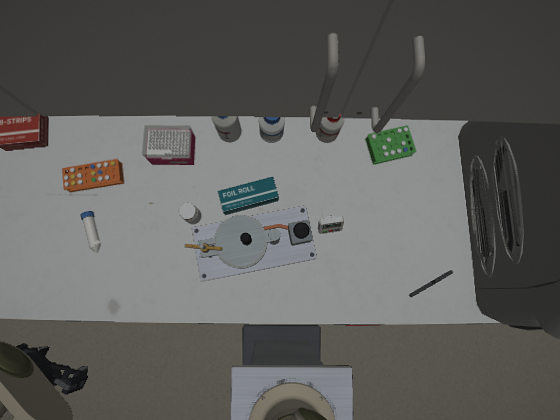

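View pics/wrist0.png

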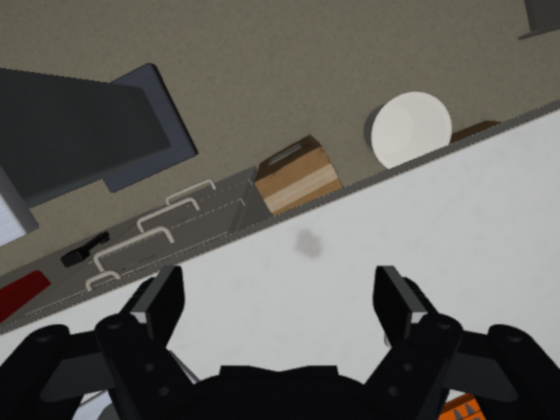

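The top view shows the chamber at about (241,241), key (302,230), post (246,239), nut (205,247) and carton (248,195). The chamber's +y points to image left. I'll zoom in next.

```bash
cat > h.py <<'E'
import numpy as np,cv2
from rig import *
def ray(n,uv):
    c=get_calibration(n);K=np.array(c["camera_matrix"]);D=np.array(c["D"]);R=np.array(c["R"]);t=np.array(c["t"])
    p=cv2.undistortPoints(np.array([[uv]],float),K,D)[0,0]
    return -R.T@t, R.T@np.array([p[0],p[1],1.])
def onz(n,uv,z):
    o,d=ray(n,uv);return o+d*(z-o[2])/d[2]
def tri(uvt,uvs):
    A=[];b=[]
    for n,uv in(("top",uvt),("side",uvs)):
        o,d=ray(n,uv);d/=np.linalg.norm(d);P=np.eye(3)-np.outer(d,d);A.append(P);b.append(P@o)
    x=np.linalg.lstsq(np.vstack(A),np.hstack(b),rcond=None)[0]
    return x
def proj(n,X):
    c=get_calibration(n);r=cv2.Rodrigues(np.array(c["R"]))[0]
    return cv2.projectPoints(np.array([X],float),r,np.array(c["t"]),np.array(c["camera_matrix"]),np.array(c["D"]))[0][0,0]
E
python3 - <<'E'
import cv2
a=cv2.imread("pics/top0.png")[165:300,170:370];cv2.imwrite("pics/topz.png",cv2.resize(a,None,fx=4,fy=4,interpolation=cv2.INTER_CUBIC))
a=cv2.imread("pics/side0.png")[155:305,165:345];cv2.imwrite("pics/sidez.png",cv2.resize(a,None,fx=4,fy=4,interpolation=cv2.INTER_CUBIC))
E
```

```text
(no output)
```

View pics/topz.png

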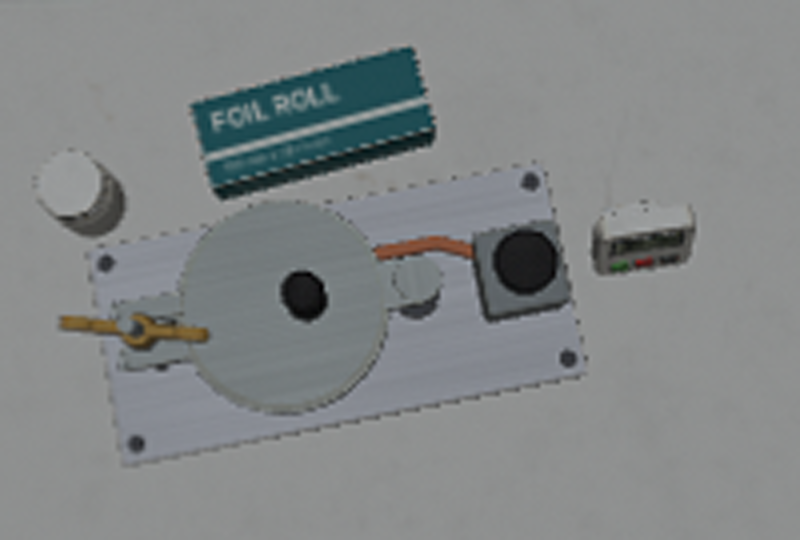

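View pics/sidez.png

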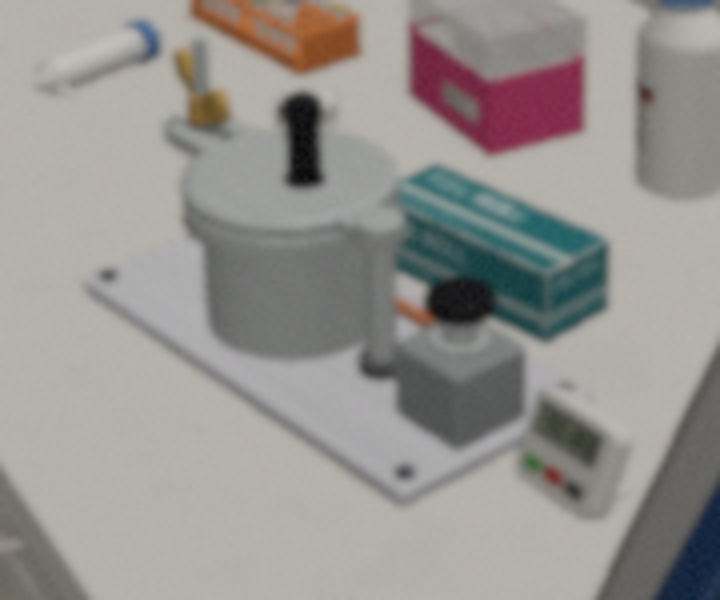

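Top zoom: cap at (526,261), corner screws at (531,181), (568,358), (136,443) and (105,263), nut hub near (140,330) with wing tips at (62,322) and (207,335), post at (304,295). Now I'll turn these into world points.

```bash
python3 - <<'E'
from h import *
z=lambda x,y:(170+(x+.5)/4-.5,165+(y+.5)/4-.5)
zs=lambda x,y:(165+(x+.5)/4-.5,155+(y+.5)/4-.5)
S=[onz("top",z(*p),14) for p in((531,181),(568,358),(136,443),(105,263))]
for s in S:print(s.round(1))
m=np.mean(S,0);print("mean",m)
yd=(S[2]+S[3]-S[0]-S[1]);yd/=np.linalg.norm(yd);xd=S[0]+S[3]-S[1]-S[2];print("yaw",np.arctan2(-yd[0],yd[1]),np.arctan2(xd[1],xd[0]))
k=onz("top",z(526,261),97);print("key",k)
print("lid disc center",onz("top",z(284,307),113))
print("nut",onz("top",z(140,330),139),"tips",onz("top",z(61,322),145),onz("top",z(208,335),145))
print("post top",onz("top",z(303,290),169), onz("top",z(305,296),165))
print("tri key",tri(z(526,261),zs(461,298)))
print("tri post",tri(z(304,292),zs(302,108)))
print("tri screw",tri(z(531,181),zs(568,387)),tri(z(568,358),zs(404,472)),tri(z(136,443),zs(108,275)))
for p in((78,180),(70,185)):print("bottle",onz("top",z(*p),85))
print("carton",[onz("top",z(*p),52).round() for p in((191,102),(413,46),(436,128),(217,190))])
E
```

```text
[567.9 -28.8  14. ]
[446.4 -53.2  14. ]
[387.1 236.8  14. ]
[508.2 262.3  14. ]
mean [477.40310453 104.2766426   14.        ]
yaw 0.2020016658611638 0.20275391529970008
key [501.78043675 -17.77708224  97.        ]
lid disc center [469.90054632 132.73926653 113.        ]
nut [452.79133436 216.69947471 139.        ] tips [456.55565517 262.94530523 145.        ] [449.7606331  175.27677722 145.        ]
post top [474.52703504 118.10092081 169.        ] [471.45696575 117.09631078 165.        ]
tri key [503.16705751 -18.54460085  92.69569403]
tri post [474.49392511 117.69839798 162.26832086]
tri screw [568.70220372 -29.16095926  17.43544356] [446.70824737 -53.19875917  15.2571597 ] [387.50498693 236.42293982  15.30701194]
bottle [552.96564759 268.7252727   85.        ]
bottle [549.65664317 273.73380746  85.        ]
carton [array([613., 202.,  52.]), array([653.,  54.,  52.]), array([596.,  38.,  52.]), array([553., 183.,  52.])]
```

```bash
cat >> h.py <<'E'
from scipy.spatial.transform import Rotation as Ro
def Rt(s): 
    q=s["ee_rot"];return Ro.from_quat([q[1],q[2],q[3],q[0]])
def goal(yaw):  # tool x down, tool y at world angle yaw
    x=np.array([0,0,-1.]);y=np.array([np.cos(yaw),np.sin(yaw),0]);return Ro.from_matrix(np.c_[x,y,np.cross(x,y)])
def to(p,yaw=None):
    s=sense();R=Rt(s);d=R.inv().apply(np.array(p)-s["eef_pos"]);print("d tool",d.round(1),np.linalg.norm(d).round(1))
    Y=R.as_matrix()[:,1];print("yaw y",np.arctan2(Y[1],Y[0]).round(3))
    if yaw is not None: print("rotvec",(R.inv()*goal(yaw)).as_rotvec().round(3))
    print(s["eef_pos"].round(1),s["force"].round(1),s["joints"].round(2),s["time_s"],s["grip_width"].round(2))
E
python3 - <<'E'
from h import *
print(Rt(sense()).as_matrix().round(3))
to([502,-18,130],1.571+0.2)
E
```

```text
[[-0.001  0.395  0.919]
 [-0.001  0.919 -0.395]
 [-1.    -0.001 -0.   ]]
d tool [ 101.1 -343.1  468.4] 589.3
yaw y 1.165
rotvec [-0.606 -0.     0.001]Traceback (most recent call last):
  File "<stdin>", line 3, in <module>
  File "h.py", line 27, in to
    print(s["eef_pos"].round(1),s["force"].round(1),s["joints"].round(2),s["time_s"],s["grip_width"].round(2))
                                                                                     ^^^^^^^^^^^^^^^^^^^^^
AttributeError: 'float' object has no attribute 'round'
```

```bash
sed -i 's/s\["grip_width"\].round(2)/round(s["grip_width"],3)/' h.py; python3 - <<'E'
from h import *
to([502,-18,130],1.571+0.2)
E
```

```text
d tool [ 101.1 -343.1  468.4] 589.3
yaw y 1.165
rotvec [-0.606 -0.     0.001]
[207.1 482.2 230.9] [ 0.   0.1 -0.5] [ 0.94  0.31  1.5  -0.    1.33 -0.22] 0.15 0.998
```

Call:
{"fn": "jog_arm", "kwargs": {
  "increments": [
    {"hand": 0, "x": 0, "y": -34, "z": 47},
    {"y": -34, "z": 47},
    {"y": -34, "z": 47},
    {"y": -34, "z": 47},
    {"y": -34, "z": 47}
  ],
  "force": 40
}}

```text
schema error: expected keys rx, ry, rz, x, y, z, hand
```

Call:
{"fn": "jog_arm", "kwargs": {
  "increments": [
    {"y": -34, "z": 47},
    {"y": -34, "z": 47},
    {"y": -34, "z": 47},
    {"x": 10, "y": -34, "z": 47},
    {"x": 20, "y": -34, "z": 47}
  ]
}}

```text
schema error: expected keys rx, ry, rz, x, y, z, hand
```

```bash
python3 - <<'E'
from h import *
to([502,-18,105])
E
```

```text
d tool [ 126.1 -343.1  468.4] 594.1
yaw y 1.165
[207.1 482.2 230.9] [ 0.   0.1 -0.5] [ 0.94  0.31  1.5  -0.    1.33 -0.22] 0.15 0.998
```

Call:
{"fn": "jog_arm", "kwargs": {
  "increments": [
    {"rx": 0, "ry": 0, "rz": 0, "x": 0, "y": -34, "z": 47, "hand": 0},
    {"rx": 0, "ry": 0, "rz": 0, "x": 0, "y": -34, "z": 47, "hand": 0},
    {"rx": 0, "ry": 0, "rz": 0, "x": 0, "y": -34, "z": 47, "hand": 0},
    {"rx": 0, "ry": 0, "rz": 0, "x": 0, "y": -34, "z": 47, "hand": 0},
    {"rx": 0, "ry": 0, "rz": 0, "x": 0, "y": -34, "z": 47, "hand": 0}
  ],
  "force": 40
}}

```text
time_s: 0.78
eef_pos: [356.6, 231.7, 231.3]
ee_rot: [0.693, 0.142, 0.693, -0.142]
force: [1.2, 0.7, 0.6]
grip_width: 0.0
```

```bash
python3 - <<'E'
from h import *
to([502,-18,105])
E
```

```text
d tool [ 126.3 -172.1  232.1] 315.3
yaw y 1.165
[356.6 231.7 231.3] [1.2 0.7 0.6] [ 0.3   0.09  1.77  0.    1.28 -0.87] 0.775 0.0
```

Call:
{"fn": "jog_arm", "kwargs": {
  "increments": [
    {"rx": 0, "ry": 0, "rz": 0, "x": 0, "y": -34, "z": 46, "hand": 0},
    {"rx": 0, "ry": 0, "rz": 0, "x": 0, "y": -34, "z": 46, "hand": 0},
    {"rx": 0, "ry": 0, "rz": 0, "x": 0, "y": -34, "z": 46, "hand": 0},
    {"rx": 0, "ry": 0, "rz": 0, "x": 10, "y": -34, "z": 46, "hand": 0},
    {"rx": 0, "ry": 0, "rz": 0, "x": 20, "y": -36, "z": 48, "hand": 0}
  ]
}}

```text
time_s: 1.4
eef_pos: [502.0, -17.5, 201.6]
ee_rot: [0.693, 0.143, 0.692, -0.143]
force: [1.8, 0.7, -0.1]
grip_width: -0.0
```

```bash
python3 - <<'E'
from h import *
to([502,-18,105])
im=capture("wrist");cv2.imwrite("pics/w1.png",im[:,:,::-1])
im=capture("side");cv2.imwrite("pics/s1.png",cv2.resize(im[155:305,165:345,::-1],None,fx=4,fy=4))
E
```

```text
d tool [96.6 -0.5  0.1] 96.6
yaw y 1.165
[502.  -17.5 201.6] [ 1.8  0.7 -0.1] [-0.27  0.29  1.61  0.    1.24 -1.43] 1.4 -0.0
```

View pics/w1.png

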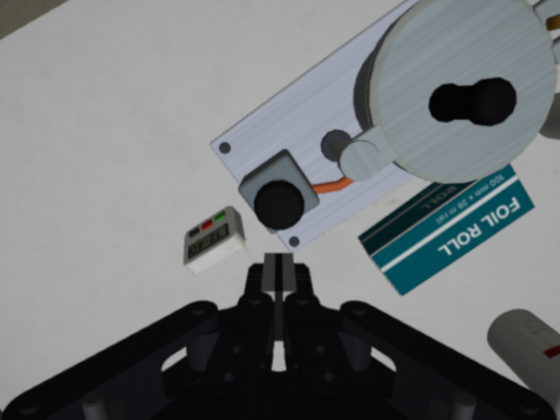

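View pics/s1.png

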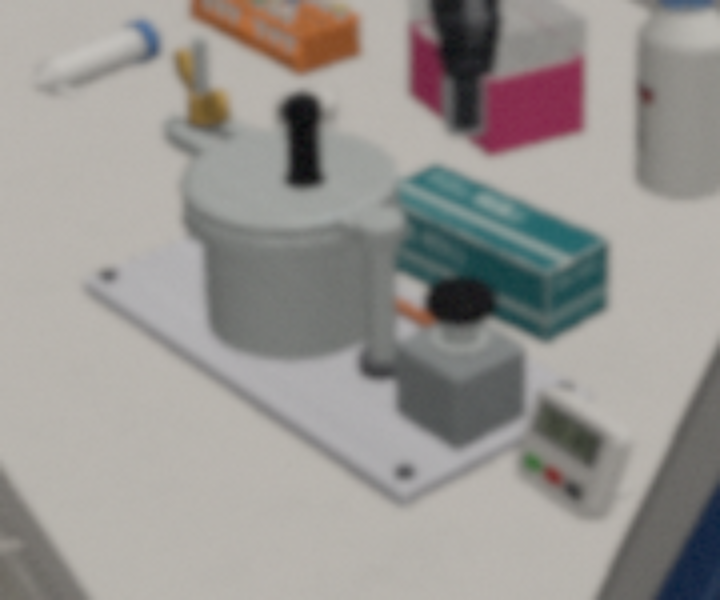

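The wrist view shows the cap at (279,205), below the tips at (279,258), and in line with them. I'll check it with a ray.

```bash
cat >> h.py <<'E'
def wz(uv,z,s=None):
    s=s or sense();c=get_calibration("wrist");T=np.array(c["T_tool_cam"]);p=cv2.undistortPoints(np.array([[uv]],float),np.array(c["camera_matrix"]),np.array(c["D"]))[0,0]
    R=Rt(s).as_matrix();o=R@T[:3,3]+s["eef_pos"];d=R@T[:3,:3]@np.array([p[0],p[1],1.]);return (o+d*(z-o[2])/d[2]).round(1)
E
python3 - <<'E'
from h import *
print("key",wz((278.5,205),97),"post top",wz((494,101),169),"post base",wz((448,103),115),"lidpin",wz((362,158),113))
to([502,-18,100])
E
```

```text
key [498.7 -19.6  97. ] post top [472.3 112.7 169. ] post base [473.7 115.3 115. ] lidpin [486.2  49.9 113. ]
d tool [99.   1.7 -0.1] 99.0
yaw y 1.16
[501.8 -19.6 199. ] [-0.2  0.9 -1.1] [-0.27  0.29  1.61 -0.    1.24 -1.43] 1.5 -0.001
```

Call:
{"fn": "jog_arm", "kwargs": {
  "increments": [
    {"rx": 0, "ry": 0, "rz": 0, "x": 40, "y": 0, "z": 0, "hand": 0},
    {"rx": 0, "ry": 0, "rz": 0, "x": 40, "y": 0, "z": 0, "hand": 0},
    {"rx": 0, "ry": 0, "rz": 0, "x": 19, "y": 0, "z": 0, "hand": 0},
    {"rx": 0, "ry": 0, "rz": 0, "x": 1, "y": 0, "z": 0, "hand": 0}
  ]
}}

```text
time_s: 2.0
eef_pos: [500.2, -15.0, 100.7]
ee_rot: [0.692, 0.142, 0.694, -0.142]
force: [-0.4, 0.9, 0.3]
grip_width: -0.0
```

Call:
{"fn": "jog_arm", "kwargs": {
  "increments": [
    {"rx": 0, "ry": 0, "rz": 0, "x": 1, "y": 0, "z": 0, "hand": 0},
    {"rx": 0, "ry": 0, "rz": 0, "x": 1, "y": 0, "z": 0, "hand": 0}
  ]
}}

```text
time_s: 2.25
eef_pos: [501.4, -15.6, 100.4]
ee_rot: [0.693, 0.142, 0.692, -0.142]
force: [-0.0, -0.0, 0.9]
grip_width: -0.003
```

Call:
{"fn": "jog_arm", "kwargs": {
  "increments": [
    {"rx": 0, "ry": 0, "rz": 0, "x": 1, "y": 0, "z": 0, "hand": 0}
  ]
}}

```text
time_s: 2.38
eef_pos: [501.2, -15.6, 99.0]
ee_rot: [0.693, 0.142, 0.692, -0.143]
force: [0.1, 0.1, 0.2]
grip_width: -0.004
```

Call:
{"fn": "jog_arm", "kwargs": {
  "increments": [
    {"rx": 0, "ry": 0, "rz": 0, "x": 1, "y": 0, "z": 0, "hand": 0}
  ]
}}

```text
time_s: 2.5
eef_pos: [501.1, -15.6, 97.7]
ee_rot: [0.693, 0.142, 0.692, -0.143]
force: [0.8, 0.9, -0.8]
grip_width: 0.001
```

Call:
{"fn": "jog_arm", "kwargs": {
  "increments": [
    {"rx": 0, "ry": 0, "rz": 0, "x": 1, "y": 0, "z": 0, "hand": 0}
  ]
}}

```text
time_s: 2.62
eef_pos: [501.0, -15.6, 96.6]
ee_rot: [0.693, 0.142, 0.693, -0.143]
force: [-0.8, -0.3, 2.2]
grip_width: -0.001
```

Call:
{"fn": "jog_arm", "kwargs": {
  "increments": [
    {"rx": 0, "ry": 0, "rz": 0, "x": 1, "y": 0, "z": 0, "hand": 0}
  ]
}}

```text
time_s: 2.75
eef_pos: [501.1, -15.6, 95.6]
ee_rot: [0.693, 0.142, 0.693, -0.143]
force: [-0.6, -0.1, 2.4]
grip_width: -0.002
```

Call:
{"fn": "jog_arm", "kwargs": {
  "increments": [
    {"rx": 0, "ry": 0, "rz": 0, "x": 1, "y": 0, "z": 0, "hand": 0}
  ]
}}

```text
time_s: 2.88
eef_pos: [501.0, -15.6, 94.6]
ee_rot: [0.693, 0.142, 0.693, -0.143]
force: [-0.6, -0.5, 1.3]
grip_width: 0.003
```

Call:
{"fn": "jog_arm", "kwargs": {
  "increments": [
    {"rx": 0, "ry": 0, "rz": 0, "x": 0.8, "y": 0, "z": 0, "hand": 0}
  ]
}}

```text
time_s: 3.0
eef_pos: [501.0, -15.6, 93.8]
ee_rot: [0.693, 0.142, 0.693, -0.142]
force: [-0.2, 0.1, 2.5]
grip_width: 0.001
```

Call:
{"fn": "jog_arm", "kwargs": {
  "increments": [
    {"rx": 0, "ry": 0, "rz": 0, "x": 0.5, "y": 0, "z": 0, "hand": 0}
  ]
}}

```text
time_s: 3.12
eef_pos: [501.1, -15.6, 93.3]
ee_rot: [0.693, 0.142, 0.693, -0.142]
force: [0.4, 1.0, 3.8]
grip_width: -0.004
```

Call:
{"fn": "jog_arm", "kwargs": {
  "increments": [
    {"rx": 0, "ry": 0, "rz": 0, "x": 0.3, "y": 0, "z": 0, "hand": 0}
  ]
}}

```text
time_s: 3.25
eef_pos: [501.0, -15.6, 93.0]
ee_rot: [0.693, 0.142, 0.693, -0.143]
force: [-0.9, -0.4, 3.4]
grip_width: -0.001
```

Call:
{"fn": "jog_arm", "kwargs": {
  "increments": [
    {"rx": 0, "ry": 0, "rz": 0, "x": 0.2, "y": 0, "z": 0, "hand": 0}
  ]
}}

```text
time_s: 3.38
eef_pos: [501.1, -15.6, 92.8]
ee_rot: [0.693, 0.142, 0.693, -0.143]
force: [-1.9, 0.1, 4.9]
grip_width: -0.001
```

Call:
{"fn": "jog_arm", "kwargs": {
  "increments": [
    {"rx": 0, "ry": 0, "rz": 0, "x": 0.1, "y": 0, "z": 0, "hand": 0},
    {"rx": 0, "ry": 0, "rz": 0, "x": 0, "y": 0, "z": 0, "hand": 0}
  ]
}}

```text
time_s: 3.62
eef_pos: [501.1, -15.6, 92.8]
ee_rot: [0.693, 0.142, 0.692, -0.143]
force: [-0.6, 0.1, 4.8]
grip_width: -0.0
```

Call:
{"fn": "jog_arm", "kwargs": {
  "increments": [
    {"rx": 0, "ry": 0, "rz": 0, "x": 0, "y": 0, "z": 0, "hand": 0},
    {"rx": 0, "ry": 0, "rz": 0, "x": 0, "y": 0, "z": 0, "hand": 0},
    {"rx": 0, "ry": 0, "rz": 0, "x": 0, "y": 0, "z": 0, "hand": 0}
  ]
}}

```text
time_s: 4.0
eef_pos: [501.1, -15.6, 92.8]
ee_rot: [0.693, 0.142, 0.692, -0.142]
force: [-0.2, 0.6, 5.2]
grip_width: 0.001
```

Call:
{"fn": "jog_arm", "kwargs": {
  "increments": [
    {"rx": 0, "ry": 0, "rz": 0, "x": 0, "y": 0, "z": 0, "hand": 0},
    {"rx": 0, "ry": 0, "rz": 0, "x": 0, "y": 0, "z": 0, "hand": 0},
    {"rx": 0, "ry": 0, "rz": 0, "x": 0, "y": 0, "z": 0, "hand": 0}
  ]
}}

```text
time_s: 4.38
eef_pos: [501.1, -15.6, 92.8]
ee_rot: [0.693, 0.142, 0.692, -0.143]
force: [-1.2, -0.5, 5.3]
grip_width: -0.003
```

Call:
{"fn": "jog_arm", "kwargs": {
  "increments": [
    {"rx": 0, "ry": 0, "rz": 0, "x": 1, "y": 0, "z": 0, "hand": 0},
    {"rx": 0, "ry": 0, "rz": 0, "x": 1, "y": 0, "z": 0, "hand": 0},
    {"rx": 0, "ry": 0, "rz": 0, "x": 1, "y": 0, "z": 0, "hand": 0}
  ]
}}

```text
time_s: 4.75
eef_pos: [501.2, -15.6, 90.4]
ee_rot: [0.693, 0.142, 0.692, -0.142]
force: [-3.3, 0.1, 12.1]
grip_width: 0.0
```

Call:
{"fn": "jog_arm", "kwargs": {
  "increments": [
    {"rx": 0, "ry": 0, "rz": 0, "x": 1, "y": 0, "z": 0, "hand": 0}
  ]
}}

```text
time_s: 4.88
eef_pos: [501.2, -15.7, 89.5]
ee_rot: [0.693, 0.142, 0.692, -0.143]
force: [-3.6, 0.7, 13.5]
grip_width: 0.002
```

Call:
{"fn": "jog_arm", "kwargs": {
  "increments": [
    {"rx": 0, "ry": 0, "rz": 0, "x": 0.5, "y": 0, "z": 0, "hand": 0}
  ]
}}

```text
time_s: 5.0
eef_pos: [501.2, -15.6, 89.1]
ee_rot: [0.693, 0.142, 0.692, -0.142]
force: [-4.6, 0.3, 13.2]
grip_width: -0.002
```

Call:
{"fn": "jog_arm", "kwargs": {
  "increments": [
    {"rx": 0, "ry": 0, "rz": 0, "x": 0.5, "y": 0, "z": 0, "hand": 0},
    {"rx": 0, "ry": 0, "rz": 0, "x": 0.3, "y": 0, "z": 0, "hand": 0}
  ]
}}

```text
time_s: 5.25
eef_pos: [501.2, -15.7, 88.5]
ee_rot: [0.693, 0.142, 0.692, -0.143]
force: [-6.0, 0.5, 17.3]
grip_width: -0.003
```

Call:
{"fn": "jog_arm", "kwargs": {
  "increments": [
    {"rx": 0, "ry": 0, "rz": 0, "x": 0.5, "y": 0, "z": 0, "hand": 0}
  ]
}}

```text
time_s: 5.38
eef_pos: [501.3, -15.7, 88.4]
ee_rot: [0.693, 0.142, 0.692, -0.143]
force: [-7.4, 0.2, 23.1]
grip_width: -0.003
```

Call:
{"fn": "jog_arm", "kwargs": {
  "increments": [
    {"rx": 0, "ry": 0, "rz": 0, "x": 0, "y": 0, "z": 0, "hand": 0},
    {"rx": 0, "ry": 0, "rz": 0, "x": -20, "y": 0, "z": 0, "hand": 0},
    {"rx": 0.18, "ry": 0, "rz": 0, "x": -50, "y": 0, "z": 0, "hand": 0},
    {"rx": 0.18, "ry": 0, "rz": 0, "x": -50, "y": 0, "z": 0, "hand": 0},
    {"rx": 0.18, "ry": 0, "rz": 0, "x": -15, "y": 0, "z": 0, "hand": 65}
  ]
}}

```text
time_s: 6.0
eef_pos: [501.7, -15.7, 224.5]
ee_rot: [0.63, 0.324, 0.627, -0.324]
force: [1.0, 0.1, -0.0]
grip_width: 0.198
```

```bash
python3 - <<'E'
from h import *
to([453,218.5,215],-2.35)
im=capture("top");cv2.imwrite("pics/t2.png",cv2.resize(im[165:300,170:370,::-1],None,fx=4,fy=4))
E
```

```text
d tool [   9.    96.3 -219. ] 239.4
yaw y 0.619
rotvec [ 2.969 -0.004 -0.005]
[501.7 -15.7 224.5] [ 1.   0.1 -0. ] [-0.27  0.27  1.58  0.    1.29 -0.88] 6.0 0.198
```

View pics/t2.png

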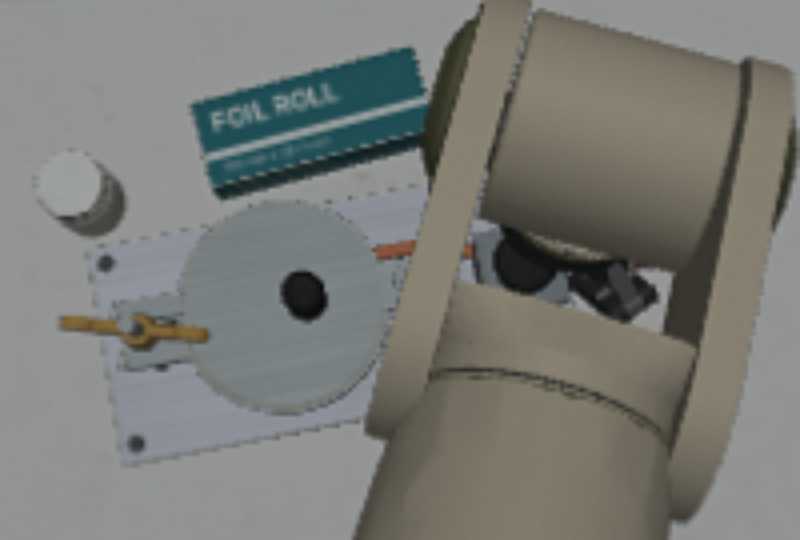

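The key is released, and the nut and lid have not moved: wings at (61,322)–(207,335) as before. Moving over the nut.

Call:
{"fn": "jog_arm", "kwargs": {
  "increments": [
    {"rx": 0, "ry": 0, "rz": 0, "x": 2, "y": 24, "z": -54.7, "hand": 65},
    {"rx": 0, "ry": 0, "rz": 0, "x": 2, "y": 24, "z": -54.7, "hand": 65},
    {"rx": 0, "ry": 0, "rz": 0, "x": 2, "y": 24, "z": -54.7, "hand": 65},
    {"rx": 0, "ry": 0, "rz": 0, "x": 2, "y": 24, "z": -54.7, "hand": 65},
    {"rx": 0.18, "ry": 0, "rz": 0, "x": 0, "y": 0, "z": 0, "hand": 65}
  ]
}}

```text
time_s: 6.68
eef_pos: [449.1, 221.2, 212.6]
ee_rot: [0.598, 0.376, 0.599, -0.376]
force: [0.5, -0.7, -0.1]
grip_width: 0.758
```

Call:
{"fn": "jog_arm", "kwargs": {
  "increments": [
    {"rx": 0.18, "ry": 0, "rz": 0, "x": 0, "y": 0, "z": 0, "hand": 65},
    {"rx": 0.18, "ry": 0, "rz": 0, "x": 0, "y": 0, "z": 0, "hand": 65},
    {"rx": 0.18, "ry": 0, "rz": 0, "x": 0, "y": 0, "z": 0, "hand": 65},
    {"rx": 0.18, "ry": 0, "rz": 0, "x": 0, "y": 0, "z": 0, "hand": 65},
    {"rx": 0.18, "ry": 0, "rz": 0, "x": 0, "y": 0, "z": 0, "hand": 65}
  ]
}}

```text
time_s: 7.3
eef_pos: [450.4, 217.9, 212.7]
ee_rot: [-0.373, -0.6, -0.374, 0.601]
force: [-0.5, -0.5, 0.2]
grip_width: 0.762
```

Call:
{"fn": "jog_arm", "kwargs": {
  "increments": [
    {"rx": 0.18, "ry": 0, "rz": 0, "x": 0, "y": 0, "z": 0, "hand": 65},
    {"rx": 0.18, "ry": 0, "rz": 0, "x": 0, "y": 0, "z": 0, "hand": 65},
    {"rx": 0.18, "ry": 0, "rz": 0, "x": 0, "y": 0, "z": 0, "hand": 65},
    {"rx": 0.18, "ry": 0, "rz": 0, "x": 0, "y": 0, "z": 0, "hand": 65},
    {"rx": 0.18, "ry": 0, "rz": 0, "x": 0, "y": 0, "z": 0, "hand": 65}
  ]
}}

```text
time_s: 7.92
eef_pos: [450.4, 217.9, 212.7]
ee_rot: [-0.075, -0.702, -0.075, 0.704]
force: [-0.3, -0.7, 0.4]
grip_width: 0.762
```

```bash
python3 - <<'E'
from h import *
to([453,218.5,215],-2.35)
s=sense();im=capture("wrist");cv2.imwrite("pics/w2.png",im[:,:,::-1])
im=capture("side");cv2.imwrite("pics/s2.png",cv2.resize(im[120:270,155:335,::-1],None,fx=4,fy=4))
E
```

```text
d tool [-2.3 -0.  -2.6] 3.5
yaw y -1.358
rotvec [ 0.992  0.002 -0.001]
[450.4 217.9 212.7] [-0.3 -0.7  0.4] [0.22 0.28 1.6  0.   1.27 1.57] 7.925 0.762
```

View pics/w2.png

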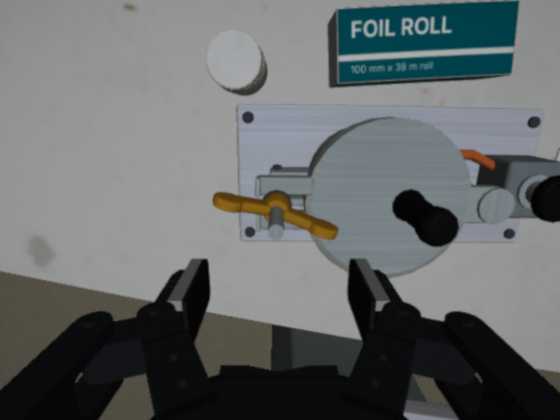

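View pics/s2.png

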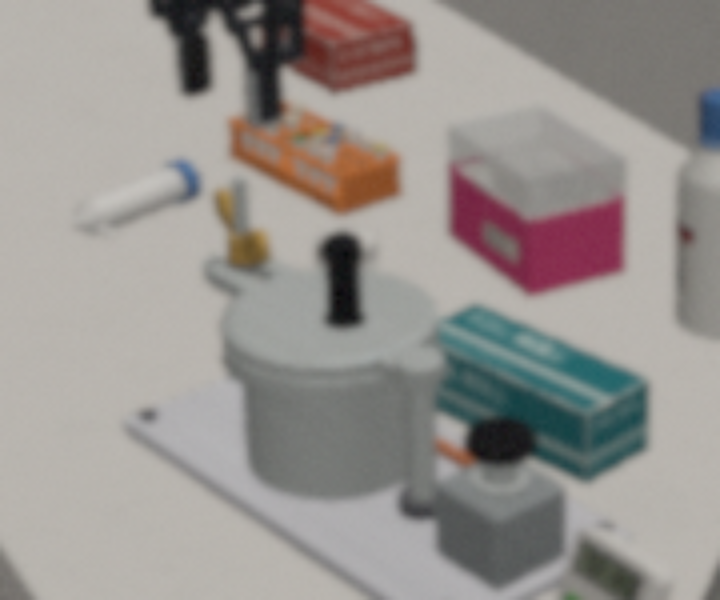

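The wrist view shows the bolt end at (277,235), the wings from (220,201) to (330,231), and the bottle and carton clear. Computing the nut axis.

```bash
python3 - <<'E'
from h import *
print("bolt top",wz((277,234),171))
print("hub",wz((277,204),143))
a=wz((223,202),148);b=wz((328,230),148);print(a,b,(a+b)/2,np.arctan2(*(a-b)[1::-1]))
print("pin",wz((495,205),113),"screws",wz((248,117),14),wz((250,232),14),wz((533,122),14),wz((509,233),14))
to([453,218.5,215],-2.5)
E
```

```text
bolt top [451.3 218.1 171. ]
hub [461.7 220.4 143. ]
[456.8 256.  148. ] [452.6 182.9 148. ] [454.7  219.45 148.  ] 1.51340388441976
pin [489.3  50.2 113. ] screws [507.5 260.9  14. ] [385.6 235.2  14. ] [568.3 -28.3  14. ] [447.5 -54.7  14. ]
d tool [-2.2 -0.  -2.6] 3.4
yaw y -1.354
rotvec [ 1.146e+00  2.000e-03 -1.000e-03]
[450.5 217.9 212.8] [ 0.3 -0.7  0.2] [0.22 0.28 1.6  0.   1.27 1.57] 8.025 0.762
```

Call:
{"fn": "jog_arm", "kwargs": {
  "increments": [
    {"rx": 0.18, "ry": 0, "rz": 0, "x": 0, "y": 0, "z": 2.5, "hand": 65},
    {"rx": 0.18, "ry": 0, "rz": 0, "x": 0, "y": 0, "z": 0, "hand": 65},
    {"rx": 0.18, "ry": 0, "rz": 0, "x": 0, "y": 0, "z": 0, "hand": 65},
    {"rx": 0.18, "ry": 0, "rz": 0, "x": 0, "y": 0, "z": 0, "hand": 65},
    {"rx": 0.18, "ry": 0, "rz": 0, "x": 0, "y": 0, "z": 0, "hand": 65}
  ]
}}

```text
time_s: 8.65
eef_pos: [448.1, 217.4, 213.1]
ee_rot: [0.237, -0.666, 0.237, 0.667]
force: [0.2, 0.3, 0.2]
grip_width: 0.759
```

Call:
{"fn": "jog_arm", "kwargs": {
  "increments": [
    {"rx": 0.18, "ry": 0, "rz": 0, "x": 0, "y": 0, "z": 0, "hand": 65},
    {"rx": 0, "ry": 0, "rz": 0, "x": 0, "y": 0, "z": 0, "hand": 65}
  ]
}}

```text
time_s: 8.9
eef_pos: [448.2, 217.4, 213.3]
ee_rot: [0.294, -0.643, 0.294, 0.643]
force: [1.0, -0.6, -0.1]
grip_width: 0.762
```

```bash
python3 - <<'E'
from h import *
to([453,218.5,130],-2.45)
im=capture("wrist");cv2.imwrite("pics/w3.png",im[:,:,::-1])
E
```

```text
d tool [83.3 -4.4 -2.4] 83.4
yaw y -2.429
rotvec [ 0.021  0.    -0.001]
[448.2 217.4 213.3] [ 1.  -0.6 -0.1] [ 0.22  0.27  1.6  -0.    1.27  2.64] 8.9 0.762
```

View pics/w3.png

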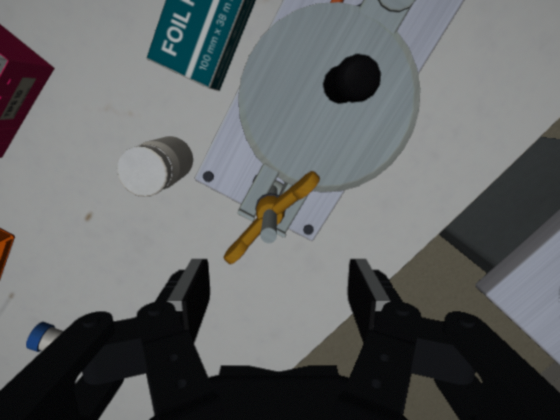

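```bash
python3 - <<'E'
from h import *
print(wz((268,235),171), wz((269,203),143))
a=wz((234,255),148);b=wz((312,180),148);print(a,b,(a+b)/2,np.arctan2(*(a-b)[1::-1]))
E
```

```text
[452.9 219.8 171. ] [460.8 210.6 143. ]
[455.6 254.3 148. ] [450.6 179.2 148. ] [453.1  216.75 148.  ] 1.504316541277791
```

Call:
{"fn": "jog_arm", "kwargs": {
  "increments": [
    {"rx": 0, "ry": 0, "rz": 0, "x": 10, "y": -4.4, "z": -2.4, "hand": 65},
    {"rx": 0, "ry": 0, "rz": 0, "x": 20, "y": 0, "z": 0, "hand": 65}
  ]
}}

```text
time_s: 9.2
eef_pos: [453.9, 218.6, 183.2]
ee_rot: [-0.295, 0.643, -0.295, -0.642]
force: [-0.4, -0.3, 0.7]
grip_width: 0.762
```

Call:
{"fn": "jog_arm", "kwargs": {
  "increments": [
    {"rx": 0, "ry": 0, "rz": 0, "x": 20, "y": 0, "z": 0, "hand": 65},
    {"rx": 0, "ry": 0, "rz": 0, "x": 20, "y": 0, "z": 0, "hand": 65},
    {"rx": 0, "ry": 0, "rz": 0, "x": 10, "y": 0, "z": 0, "hand": 65},
    {"rx": 0, "ry": 0, "rz": 0, "x": 10, "y": 0, "z": 0, "hand": 65}
  ]
}}

```text
time_s: 9.7
eef_pos: [453.5, 218.5, 123.3]
ee_rot: [-0.296, 0.642, -0.296, -0.642]
force: [-0.2, 0.0, -0.4]
grip_width: 0.762
```

```bash
python3 - <<'E'
from h import *
to([453,218.5,122],-2.45)
im=capture("side");cv2.imwrite("pics/s3.png",cv2.resize(im[120:270,155:335,::-1],None,fx=4,fy=4))
E
```

```text
d tool [1.3 0.4 0.3] 1.4
yaw y -2.434
rotvec [ 0.016 -0.     0.   ]
[453.5 218.5 123.3] [-0.2  0.  -0.4] [ 0.22  0.38  1.71 -0.    1.05  2.65] 9.7 0.762
```

View pics/s3.png

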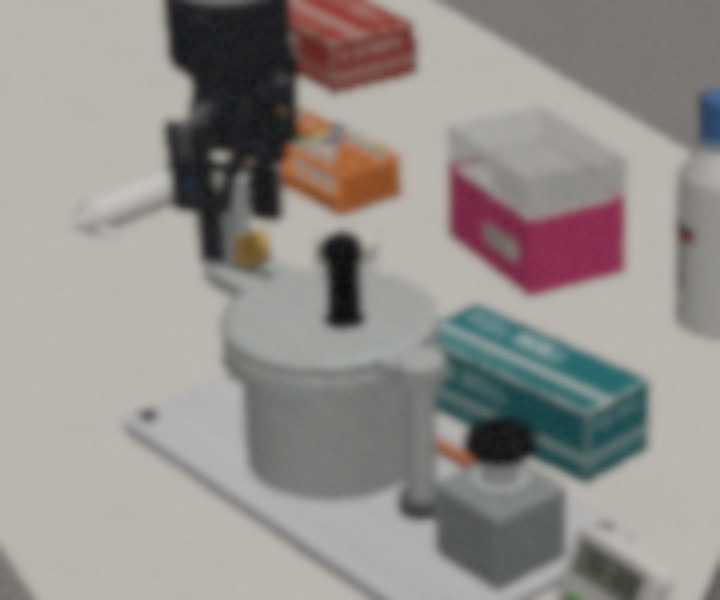

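The fingers straddle the nut and bolt with no contact. Turning anticlockwise now (rx negative).

Call:
{"fn": "jog_arm", "kwargs": {
  "increments": [
    {"rx": -0.15, "ry": 0, "rz": 0, "x": 0, "y": 0, "z": 0, "hand": 65},
    {"rx": -0.15, "ry": 0, "rz": 0, "x": 0, "y": 0, "z": 0, "hand": 65},
    {"rx": -0.15, "ry": 0, "rz": 0, "x": 0, "y": 0, "z": 0, "hand": 65},
    {"rx": -0.15, "ry": 0, "rz": 0, "x": 0, "y": 0, "z": 0, "hand": 65},
    {"rx": -0.15, "ry": 0, "rz": 0, "x": 0, "y": 0, "z": 0, "hand": 65}
  ]
}}

```text
time_s: 10.38
eef_pos: [454.1, 218.8, 124.6]
ee_rot: [-0.039, 0.707, -0.038, -0.705]
force: [1.5, 2.1, 1.8]
grip_width: 0.763
```

Call:
{"fn": "jog_arm", "kwargs": {
  "increments": [
    {"rx": -0.15, "ry": 0, "rz": 0, "x": 0, "y": 0, "z": 0, "hand": 65},
    {"rx": -0.15, "ry": 0, "rz": 0, "x": 0, "y": 0, "z": 0, "hand": 65},
    {"rx": -0.15, "ry": 0, "rz": 0, "x": 0, "y": 0, "z": 0, "hand": 65},
    {"rx": -0.15, "ry": 0, "rz": 0, "x": 0, "y": 0, "z": 0, "hand": 65},
    {"rx": -0.15, "ry": 0, "rz": 0, "x": 0, "y": 0, "z": 0, "hand": 65}
  ]
}}

```text
time_s: 11.0
eef_pos: [454.2, 218.9, 124.6]
ee_rot: [0.223, 0.672, 0.223, -0.67]
force: [1.6, 0.9, 2.6]
grip_width: 0.763
```

```bash
python3 - <<'E'
from h import *
to([453,218.5,122],.9);print(sense()["wrist_torque"])
im=capture("side");cv2.imwrite("pics/s4.png",cv2.resize(im[120:270,155:335,::-1],None,fx=4,fy=4))
im=capture("wrist");cv2.imwrite("pics/w4.png",im[:,:,::-1])
E
```

```text
d tool [ 2.6 -0.4  1.2] 2.9
yaw y -0.93
rotvec [-1.83e+00 -1.00e-03 -3.00e-03]
[454.2 218.9 124.6] [1.6 0.9 2.6] [0.22 0.38 1.7  0.   1.05 1.15] 11.0 0.763
[ 0.28947844 -0.22051439 -0.05968047]
```

View pics/s4.png

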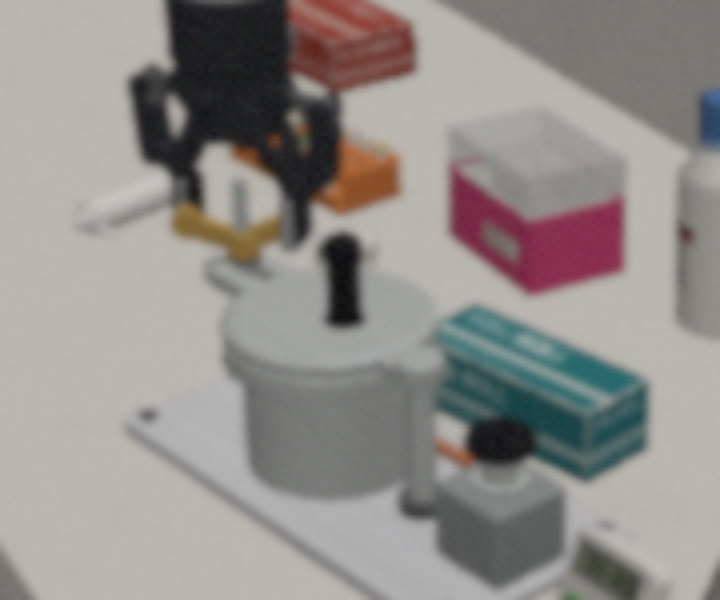

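View pics/w4.png

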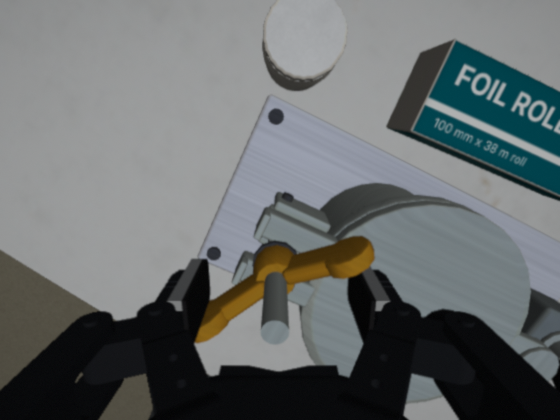

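The nut is turning: the wings, at (205,325)–(365,250), now lie ahead of the fingers. Continuing.

Call:
{"fn": "jog_arm", "kwargs": {
  "increments": [
    {"rx": -0.15, "ry": 0, "rz": 0, "x": 0, "y": 0, "z": 0, "hand": 65},
    {"rx": -0.15, "ry": 0, "rz": 0, "x": 0, "y": 0, "z": 0, "hand": 65},
    {"rx": -0.15, "ry": 0, "rz": 0, "x": 0, "y": 0, "z": 0, "hand": 65},
    {"rx": -0.15, "ry": 0, "rz": 0, "x": 0, "y": 0, "z": 0, "hand": 65},
    {"rx": -0.15, "ry": 0, "rz": 0, "x": 0, "y": 0, "z": 0, "hand": 65}
  ]
}}

```text
time_s: 11.72
eef_pos: [453.5, 218.8, 124.2]
ee_rot: [0.452, 0.544, 0.452, -0.543]
force: [0.3, 1.5, 1.8]
grip_width: 0.761
```

Call:
{"fn": "jog_arm", "kwargs": {
  "increments": [
    {"rx": -0.15, "ry": 0, "rz": 0, "x": 0, "y": 0, "z": 0, "hand": 65},
    {"rx": -0.15, "ry": 0, "rz": 0, "x": 0, "y": 0, "z": 0, "hand": 65},
    {"rx": -0.15, "ry": 0, "rz": 0, "x": 0, "y": 0, "z": 0, "hand": 65},
    {"rx": -0.15, "ry": 0, "rz": 0, "x": 0, "y": 0, "z": 0, "hand": 65},
    {"rx": -0.15, "ry": 0, "rz": 0, "x": 0, "y": 0, "z": 0, "hand": 65}
  ]
}}

```text
time_s: 12.35
eef_pos: [453.0, 218.7, 124.0]
ee_rot: [0.62, 0.34, 0.62, -0.34]
force: [-1.9, 2.2, 1.3]
grip_width: 0.761
```

```bash
python3 - <<'E'
from h import *
to([453,218.5,122],.202);print(sense()["wrist_torque"])
im=capture("wrist");cv2.imwrite("pics/w5.png",im[:,:,::-1])
im=capture("side");cv2.imwrite("pics/s5.png",cv2.resize(im[120:270,155:335,::-1],None,fx=4,fy=4))
E
```

```text
d tool [ 2.  -0.1  0.2] 2.0
yaw y 0.567
rotvec [ 0.365 -0.     0.   ]
[453.  218.7 124. ] [-1.9  2.2  1.3] [ 0.22  0.38  1.71  0.    1.06 -0.35] 12.35 0.761
[ 0.17953004  0.25020074 -0.03475406]
```

View pics/w5.png

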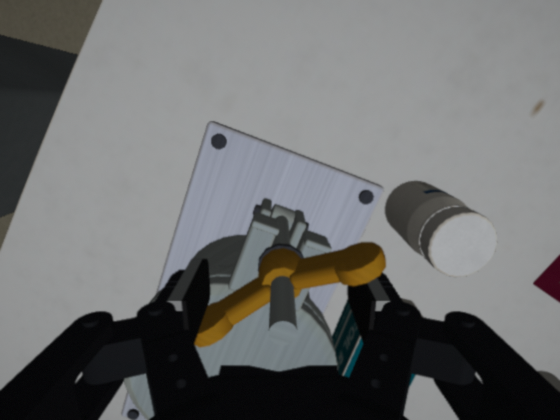

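View pics/s5.png

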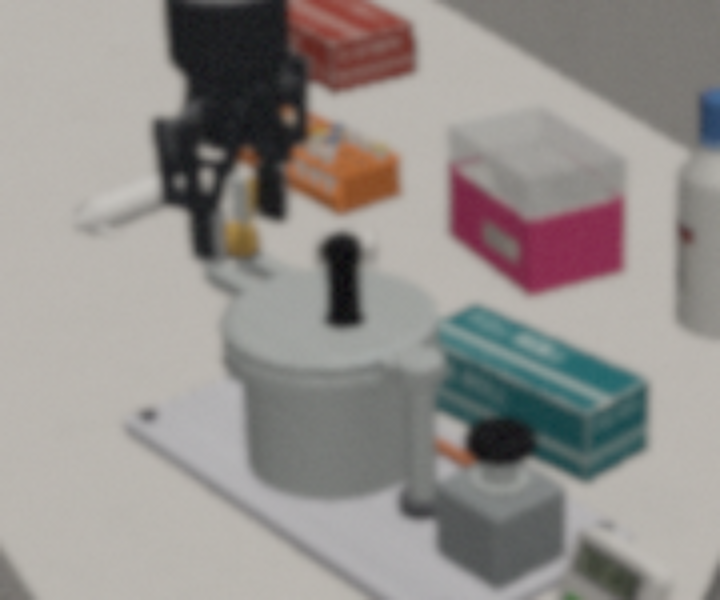

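```bash
python3 - <<'E'
from h import *
for z in(150,155,158):
    a=wz((362,262),z);b=wz((208,330),z);an=np.arctan2(*(a-b)[1::-1]);print(a,b,an,"nut",(an-.202-1.047)%np.pi+0, np.linalg.norm(a-b))
E
```

```text
[471.5 249.6 150. ] [435.3 188.6 150. ] 1.0352123787767271 nut 2.9278050323665203 70.93264410692723
[469. 251. 155.] [434.3 192.6 155. ] 1.0346686456663239 nut 2.9272612992561173 67.93121521068204
[467.5 251.8 158. ] [433.7 195.  158. ] 1.0340094000636282 nut 2.926602053653421 66.09599080125815
```

Call:
{"fn": "jog_arm", "kwargs": {
  "increments": [
    {"rx": -0.15, "ry": 0, "rz": 0, "x": 0, "y": 0, "z": 0, "hand": 65},
    {"rx": -0.1, "ry": 0, "rz": 0, "x": 0, "y": 0, "z": 0, "hand": 65},
    {"rx": -0.05, "ry": 0, "rz": 0, "x": 0, "y": 0, "z": 0, "hand": 65}
  ]
}}

```text
time_s: 12.82
eef_pos: [453.3, 218.5, 124.0]
ee_rot: [0.663, 0.246, 0.663, -0.246]
force: [-0.2, 0.0, 2.3]
grip_width: 0.76
```

```bash
python3 - <<'E'
from h import *
to([453,218.5,122],.202);print(sense()["wrist_torque"])
im=capture("wrist");cv2.imwrite("pics/w6.png",im[:,:,::-1])
E
```

```text
d tool [ 2.  -0.2 -0.2] 2.0
yaw y 0.861
rotvec [ 0.659  0.    -0.   ]
[453.3 218.5 124. ] [-0.2  0.   2.3] [ 0.22  0.38  1.71 -0.    1.06 -0.65] 12.825 0.76
[ 0.03753093  0.07689481 -0.10028859]
```

View pics/w6.png

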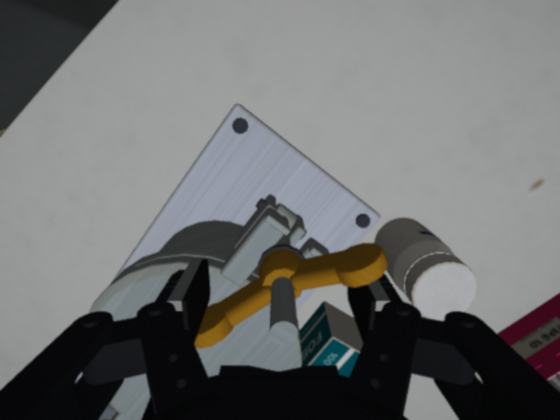

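Call:
{"fn": "jog_arm", "kwargs": {
  "increments": [
    {"rx": 0.16, "ry": 0, "rz": 0, "x": 0, "y": 0, "z": 0, "hand": 65},
    {"rx": 0.17, "ry": 0, "rz": 0, "x": 0, "y": 0, "z": 0, "hand": 65},
    {"rx": 0.17, "ry": 0, "rz": 0, "x": -10, "y": 0, "z": 0, "hand": 65},
    {"rx": 0.16, "ry": 0, "rz": 0, "x": -17, "y": 0, "z": 0, "hand": 50},
    {"rx": 0, "ry": 0, "rz": 0, "x": -10, "y": 0, "z": 0, "hand": 35}
  ]
}}

```text
time_s: 13.5
eef_pos: [453.5, 218.5, 161.5]
ee_rot: [0.548, 0.447, 0.548, -0.447]
force: [-0.1, 0.3, 0.3]
grip_width: 0.412
```

Call:
{"fn": "jog_arm", "kwargs": {
  "increments": [
    {"rx": 0, "ry": 0, "rz": 0, "x": -1, "y": 0, "z": 0, "hand": 30},
    {"rx": 0, "ry": 0, "rz": 0, "x": 0, "y": 0, "z": 0, "hand": 30}
  ],
  "force": 25
}}

```text
time_s: 13.75
eef_pos: [453.1, 218.4, 161.4]
ee_rot: [0.549, 0.446, 0.549, -0.446]
force: [0.1, -0.5, -0.2]
grip_width: 0.352
```

```bash
python3 - <<'E'
from h import *
to([453,218.5,161.5],.202);print(sense()["wrist_torque"])
im=capture("wrist");cv2.imwrite("pics/w7.png",im[:,:,::-1])
im=capture("side");cv2.imwrite("pics/s7.png",cv2.resize(im[120:270,155:335,::-1],None,fx=4,fy=4,interpolation=cv2.INTER_CUBIC))
E
```

```text
d tool [-0.1 -0.1 -0.1] 0.2
yaw y 0.206
rotvec [0.004 0.    0.001]
[453.1 218.4 161.4] [ 0.1 -0.5 -0.2] [ 0.22  0.33  1.66 -0.    1.15  0.01] 13.75 0.352
[ 0.01686305 -0.02966558  0.02060143]
```

View pics/w7.png

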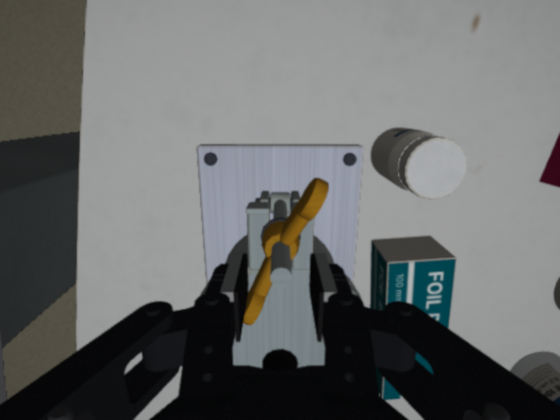

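View pics/s7.png

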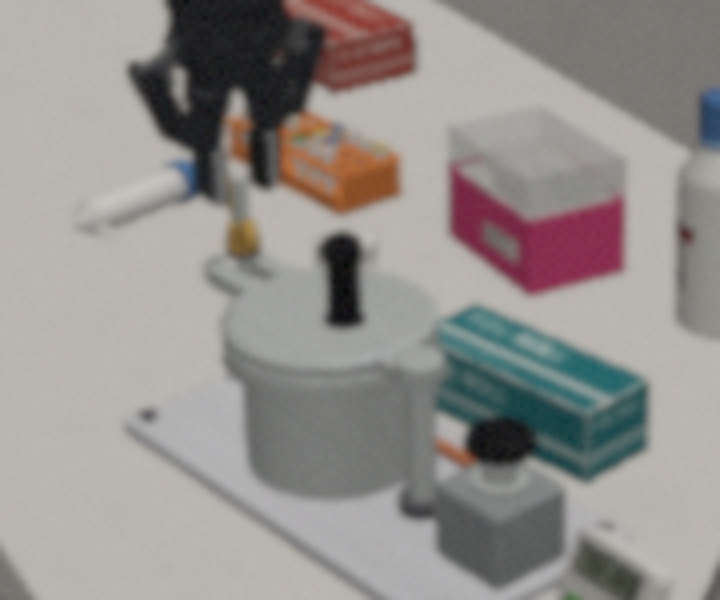

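The bolt end stands between the fingertips, above the wings, with its top at (240,165) and the tips at about (215,200) and (265,185) in the zoom. Closing.

Call:
{"fn": "jog_arm", "kwargs": {
  "increments": [
    {"rx": 0, "ry": 0, "rz": 0, "x": 0, "y": 0, "z": 0, "hand": 4},
    {"rx": 0, "ry": 0, "rz": 0, "x": 0, "y": 0, "z": 0, "hand": 4},
    {"rx": 0, "ry": 0, "rz": 0, "x": 0, "y": 0, "z": 0, "hand": 4},
    {"rx": 0, "ry": 0, "rz": 0, "x": 0, "y": 0, "z": 0, "hand": 4}
  ],
  "force": 25
}}

```text
time_s: 14.35
eef_pos: [453.7, 218.5, 161.7]
ee_rot: [0.549, 0.447, 0.548, -0.446]
force: [4.7, 1.8, -4.9]
grip_width: 0.097
```

```bash
python3 - <<'E'
from h import *
to([453,218.5,161.5],.202);print(sense()["wrist_torque"], Rt(sense()).as_matrix()[:,2])
E
```

```text
d tool [ 0.2 -0.7 -0.1] 0.7
yaw y 0.205
rotvec [ 0.003 -0.    -0.001]
[453.7 218.5 161.7] [ 4.7  1.8 -4.9] [0.22 0.33 1.66 0.   1.15 0.01] 14.35 0.097
[ 0.20445258 -0.94749831 -0.00786925] [ 2.03464213e-01 -9.79082383e-01 -3.18881257e-05]
```

Call:
{"fn": "jog_arm", "kwargs": {
  "increments": [
    {"rx": 0, "ry": -0.08, "rz": 0, "x": 0.4, "y": 0, "z": -8.9, "hand": 4},
    {"rx": 0, "ry": -0.08, "rz": 0, "x": 0.4, "y": 0, "z": -8.9, "hand": 4}
  ]
}}

```text
time_s: 14.6
eef_pos: [450.2, 235.9, 160.6]
ee_rot: [0.591, 0.409, 0.502, -0.481]
force: [4.4, -0.5, -6.1]
grip_width: 0.095
```

```bash
python3 - <<'E'
from h import *
to([453,218.5,161.5])
im=capture("side");cv2.imwrite("pics/s8.png",cv2.resize(im[120:270,155:335,::-1],None,fx=4,fy=4,interpolation=cv2.INTER_CUBIC))
E
```

```text
d tool [ 1.9 -0.8 17.5] 17.6
yaw y 0.204
[450.2 235.9 160.6] [ 4.4 -0.5 -6.1] [ 0.33  0.37  1.62 -0.17  1.18  0.2 ] 14.6 0.095
```

View pics/s8.png

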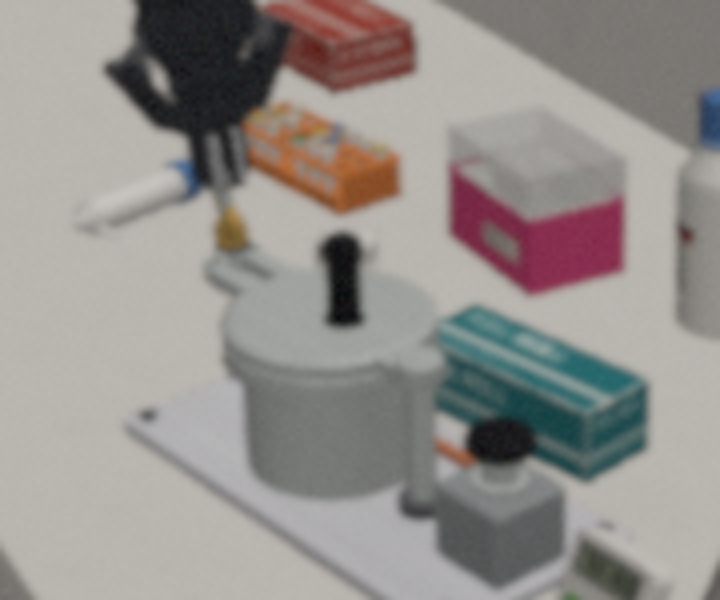

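The bolt is following: it is tilted with the hand and the nut has moved to (232,225). The force is small, so I'll continue.

Call:
{"fn": "jog_arm", "kwargs": {
  "increments": [
    {"rx": 0, "ry": -0.08, "rz": 0, "x": 0.4, "y": 0, "z": -8.9, "hand": 4},
    {"rx": 0, "ry": -0.08, "rz": 0, "x": 0.4, "y": 0, "z": -8.9, "hand": 4},
    {"rx": 0, "ry": -0.08, "rz": 0, "x": 0.4, "y": 0, "z": -8.9, "hand": 4}
  ]
}}

```text
time_s: 15.02
eef_pos: [445.0, 261.4, 153.4]
ee_rot: [0.648, 0.349, 0.427, -0.526]
force: [3.2, -0.1, -1.4]
grip_width: 0.099
```

Call:
{"fn": "jog_arm", "kwargs": {
  "increments": [
    {"rx": 0, "ry": -0.08, "rz": 0, "x": 0.4, "y": 0, "z": -8.9, "hand": 4},
    {"rx": 0, "ry": -0.08, "rz": 0, "x": 0.4, "y": 0, "z": -8.9, "hand": 4}
  ]
}}

```text
time_s: 15.28
eef_pos: [441.8, 277.1, 145.3]
ee_rot: [0.68, 0.306, 0.374, -0.552]
force: [3.1, 0.8, 0.7]
grip_width: 0.098
```

```bash
python3 - <<'E'
from h import *
to([453,218.5,161.5])
im=capture("side");cv2.imwrite("pics/s9.png",cv2.resize(im[120:270,155:335,::-1],None,fx=4,fy=4,interpolation=cv2.INTER_CUBIC))
E
```

```text
d tool [18.1 -0.9 59.1] 61.8
yaw y 0.206
[441.8 277.1 145.3] [3.1 0.8 0.7] [ 0.58  0.56  1.48 -0.53  1.36  0.56] 15.275 0.098
```

View pics/s9.png

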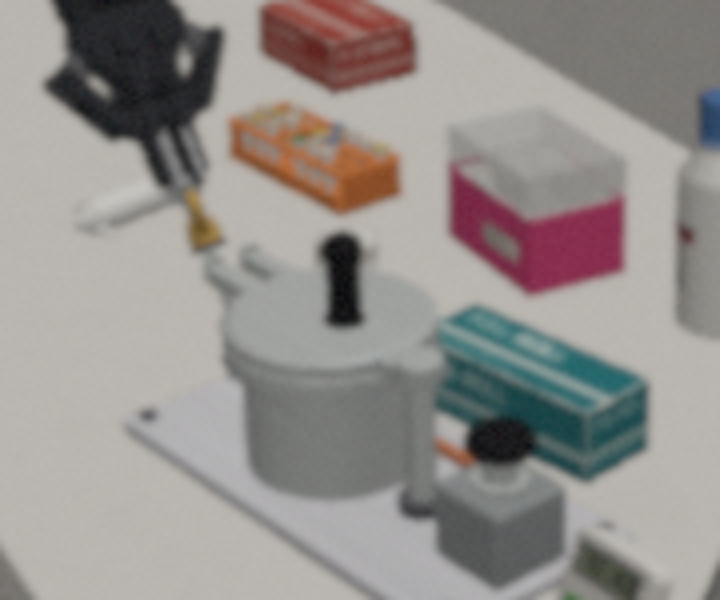

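The bolt is out of the slot at about 0.55 rad. Opening, so that it falls clear.

Call:
{"fn": "jog_arm", "kwargs": {
  "increments": [
    {"rx": 0, "ry": 0, "rz": 0, "x": 0, "y": 0, "z": 0, "hand": 75},
    {"rx": 0, "ry": 0, "rz": 0, "x": 0, "y": 0, "z": 0, "hand": 75},
    {"rx": 0, "ry": 0, "rz": 0, "x": 0, "y": 0, "z": 0, "hand": 75},
    {"rx": 0, "ry": 0, "rz": 0, "x": -20, "y": 0, "z": 0, "hand": 75},
    {"rx": 0, "ry": 0, "rz": 0, "x": -40, "y": 0, "z": 0, "hand": 75}
  ]
}}

```text
time_s: 15.95
eef_pos: [434.3, 306.8, 195.2]
ee_rot: [0.678, 0.305, 0.376, -0.554]
force: [0.3, -0.4, 0.4]
grip_width: 0.878
```

Call:
{"fn": "jog_arm", "kwargs": {
  "increments": [
    {"rx": 0, "ry": 0.14, "rz": 0, "x": -30, "y": 0, "z": 0, "hand": 50},
    {"rx": 0, "ry": 0.14, "rz": 0, "x": 0, "y": 0, "z": 0, "hand": 50},
    {"rx": 0, "ry": 0.14, "rz": 0, "x": 0, "y": 0, "z": 0, "hand": 50},
    {"rx": 0, "ry": 0.14, "rz": 0, "x": 0, "y": 0, "z": 0, "hand": 50}
  ]
}}

```text
time_s: 16.45
eef_pos: [431.6, 322.9, 221.3]
ee_rot: [0.547, 0.448, 0.549, -0.445]
force: [0.2, 0.3, 0.0]
grip_width: 0.583
```

```bash
python3 - <<'E'
from h import *
to([474,118,215],.202)
im=capture("side");cv2.imwrite("pics/s10.png",cv2.resize(im[120:270,155:335,::-1],None,fx=4,fy=4,interpolation=cv2.INTER_CUBIC))
im=capture("wrist");cv2.imwrite("pics/w10.png",im[:,:,::-1])
E
```

```text
d tool [ 5.300e+00 -1.000e-01  2.093e+02] 209.4
yaw y 0.204
rotvec [ 0.002 -0.005 -0.001]
[431.6 322.9 221.3] [0.2 0.3 0. ] [0.42 0.35 1.47 0.   1.32 0.22] 16.45 0.583
```

View pics/s10.png

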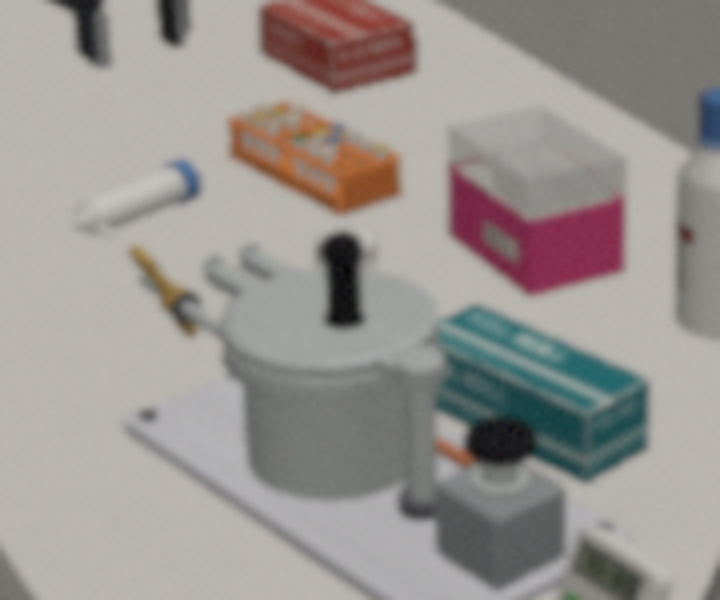

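View pics/w10.png

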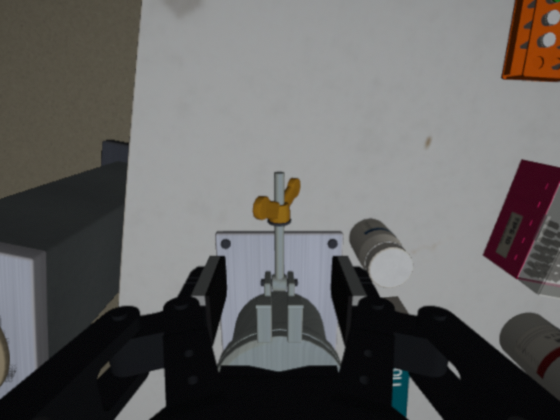

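The bolt lies out at the side, level (nut at (279,212) in the wrist view), and the lid is still closed. Moving above the post.

Call:
{"fn": "jog_arm", "kwargs": {
  "increments": [
    {"rx": 0, "ry": 0, "rz": 0, "x": 0, "y": 0, "z": 52.3, "hand": 50},
    {"rx": 0, "ry": 0, "rz": 0, "x": 0, "y": 0, "z": 52.3, "hand": 50},
    {"rx": 0, "ry": 0, "rz": 0, "x": 0, "y": 0, "z": 52.3, "hand": 50},
    {"rx": 0, "ry": 0, "rz": 0, "x": 5, "y": 0, "z": 52.3, "hand": 50},
    {"rx": 0, "ry": 0, "rz": 0, "x": 0, "y": 0, "z": 0, "hand": 50}
  ]
}}

```text
time_s: 17.18
eef_pos: [474.4, 115.8, 215.4]
ee_rot: [0.548, 0.446, 0.547, -0.448]
force: [-0.5, 1.3, -0.5]
grip_width: 0.586
```

```bash
python3 - <<'E'
from h import *
to([474,118,125],.202)
im=capture("side");cv2.imwrite("pics/s11.png",cv2.resize(im[120:270,155:335,::-1],None,fx=4,fy=4,interpolation=cv2.INTER_CUBIC))
im=capture("wrist");cv2.imwrite("pics/w11.png",im[:,:,::-1])
E
```

```text
d tool [90.4  0.3 -2.4] 90.4
yaw y 0.201
rotvec [-0.001  0.002  0.002]
[474.4 115.8 215.4] [-0.5  1.3 -0.5] [ 0.    0.25  1.63 -0.    1.27 -0.2 ] 17.175 0.586
```

View pics/s11.png

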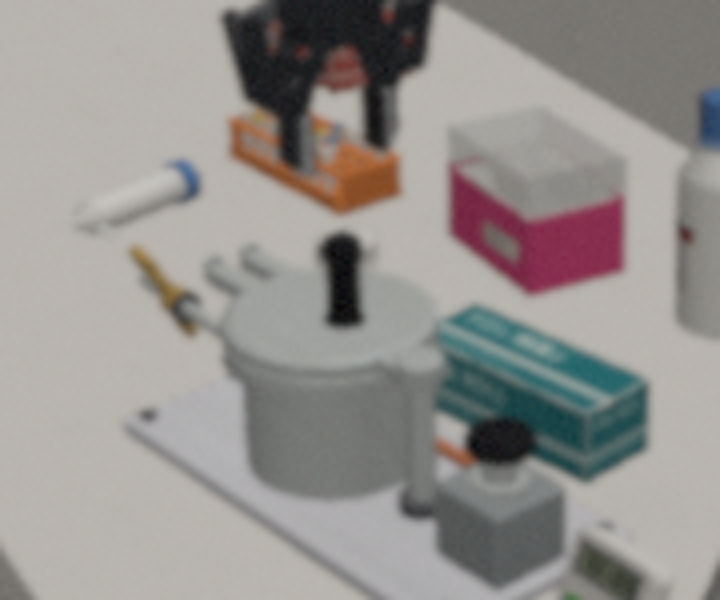

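View pics/w11.png

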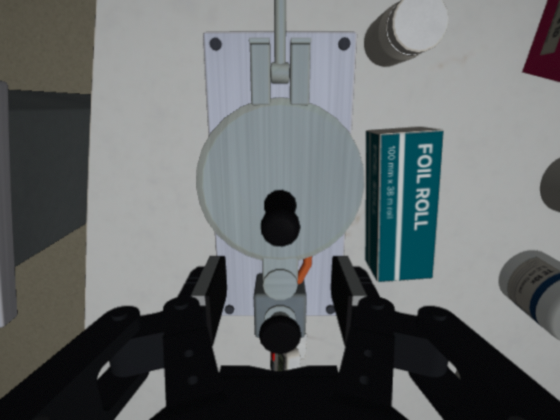

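Call:
{"fn": "jog_arm", "kwargs": {
  "increments": [
    {"rx": 0, "ry": 0, "rz": 0, "x": 20, "y": 0, "z": -2, "hand": 50},
    {"rx": 0, "ry": 0, "rz": 0, "x": 25, "y": 0, "z": 0, "hand": 50},
    {"rx": 0, "ry": 0, "rz": 0, "x": 25, "y": 0, "z": 0, "hand": 50},
    {"rx": 0, "ry": 0, "rz": 0, "x": 18, "y": 0, "z": 0, "hand": 50},
    {"rx": 0, "ry": 0, "rz": 0, "x": 0, "y": 0, "z": 0, "hand": 34}
  ]
}}

```text
time_s: 17.9
eef_pos: [472.8, 121.5, 127.0]
ee_rot: [0.548, 0.445, 0.55, -0.446]
force: [-0.2, -0.2, -0.1]
grip_width: 0.406
```

```bash
python3 - <<'E'
from h import *
s=sense();to([474,118,125],.202)
P=np.array([487.6,50.2])
im=capture("side");cv2.imwrite("pics/s12.png",cv2.resize(im[120:270,155:335,::-1],None,fx=4,fy=4,interpolation=cv2.INTER_CUBIC))
# 12 rows turning -0.15 each: tool-frame shift of chord, radius 70, half-step direction
a=.15;print("chord along +y tool",70*np.sin(a),"z",70*(1-np.cos(a)))
E
```

```text
d tool [2.  0.4 3.7] 4.2
yaw y 0.207
rotvec [0.005 0.    0.003]
[472.8 121.5 127. ] [-0.2 -0.2 -0.1] [ 0.01  0.35  1.74 -0.    1.05 -0.2 ] 17.9 0.406
chord along +y tool 10.460669273151945 z 0.7860245444770431
```

View pics/s12.png

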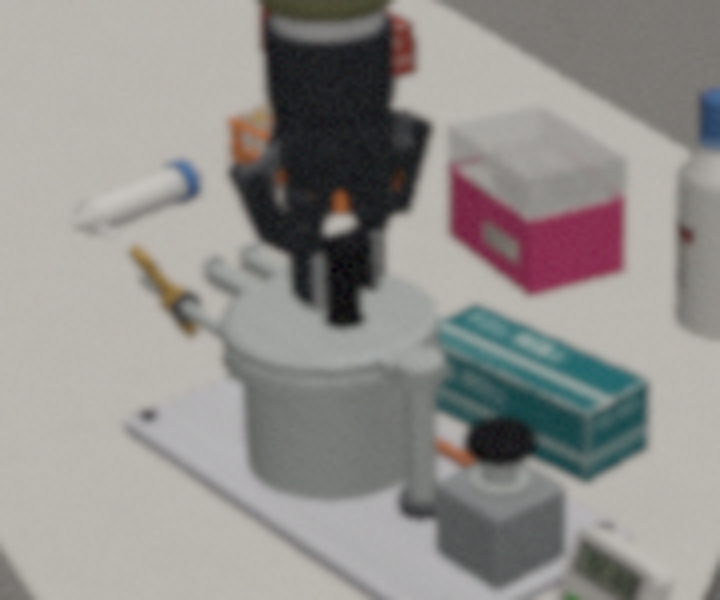

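The post stands between the fingers. Sweeping the lid along its arc now: y is the tangent, z points to the pin, and rx positive turns clockwise.

Call:
{"fn": "jog_arm", "kwargs": {
  "increments": [
    {"rx": 0, "ry": 0, "rz": 0, "x": 0, "y": 4, "z": 3, "hand": 34},
    {"rx": 0.1, "ry": 0, "rz": 0, "x": 0, "y": 7, "z": 0.4, "hand": 34},
    {"rx": 0.12, "ry": 0, "rz": 0, "x": 0, "y": 8.4, "z": 0.5, "hand": 34},
    {"rx": 0.12, "ry": 0, "rz": 0, "x": 0, "y": 8.4, "z": 0.5, "hand": 34},
    {"rx": 0.12, "ry": 0, "rz": 0, "x": 0, "y": 8.4, "z": 0.5, "hand": 34}
  ]
}}

```text
time_s: 18.58
eef_pos: [510.5, 117.2, 128.4]
ee_rot: [-0.431, -0.56, -0.431, 0.56]
force: [-3.6, -0.9, 0.9]
grip_width: 0.397
```

```bash
python3 - <<'E'
from h import *
s=sense();to([474,118,127])
d=s["eef_pos"][:2]-[487.6,50.2];print(np.hypot(*d),"lid~",np.pi/2+.202-np.arctan2(d[1],d[0]))
im=capture("side");cv2.imwrite("pics/s13.png",cv2.resize(im[120:270,155:335,::-1],None,fx=4,fy=4,interpolation=cv2.INTER_CUBIC))
E
```

```text
d tool [  1.4 -35.5   8.6] 36.5
yaw y -0.259
[510.5 117.2 128.4] [-3.6 -0.9  0.9] [ 0.    0.41  1.64 -0.    1.09  0.26] 18.575 0.397
70.83621012731821 lid~ 0.5309439892259011
```

View pics/s13.png

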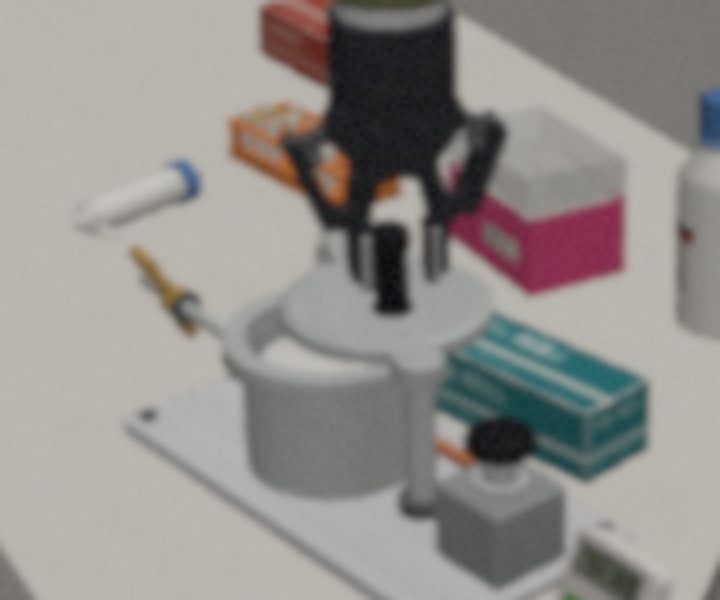

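The lid is turning and the force is only about 3.6 N. Continuing.

Call:
{"fn": "jog_arm", "kwargs": {
  "increments": [
    {"rx": 0.12, "ry": 0, "rz": 0, "x": 0, "y": 8.4, "z": 0.5, "hand": 34},
    {"rx": 0.12, "ry": 0, "rz": 0, "x": 0, "y": 8.4, "z": 0.5, "hand": 34},
    {"rx": 0.12, "ry": 0, "rz": 0, "x": 0, "y": 8.4, "z": 0.5, "hand": 34},
    {"rx": 0.12, "ry": 0, "rz": 0, "x": 0, "y": 8.4, "z": 0.5, "hand": 34},
    {"rx": 0.12, "ry": 0, "rz": 0, "x": 0, "y": 8.4, "z": 0.5, "hand": 34}
  ]
}}

```text
time_s: 19.25
eef_pos: [545.4, 95.6, 128.2]
ee_rot: [-0.247, -0.662, -0.247, 0.663]
force: [-2.9, 0.6, 0.7]
grip_width: 0.396
```

```bash
python3 - <<'E'
from h import *
s=sense();to([474,118,127])
d=s["eef_pos"][:2]-[487.6,50.2];print(np.hypot(*d),"lid~",np.pi/2+.202-np.arctan2(d[1],d[0]))
E
```

```text
d tool [  1.2 -63.7  39.2] 74.8
yaw y -0.857
[545.4  95.6 128.2] [-2.9  0.6  0.7] [-0.04  0.47  1.55 -0.    1.12  0.82] 19.25 0.396
73.45539876194694 lid~ 1.1069646309705745
```

Call:
{"fn": "jog_arm", "kwargs": {
  "increments": [
    {"rx": 0.12, "ry": 0, "rz": 0, "x": 0, "y": 8.4, "z": 1.5, "hand": 34},
    {"rx": 0.12, "ry": 0, "rz": 0, "x": 0, "y": 8.4, "z": 1.5, "hand": 34},
    {"rx": 0.12, "ry": 0, "rz": 0, "x": 0, "y": 8.4, "z": 1, "hand": 34},
    {"rx": 0.12, "ry": 0, "rz": 0, "x": 0, "y": 8.4, "z": 0.5, "hand": 34}
  ]
}}

```text
time_s: 19.75
eef_pos: [559.0, 64.8, 128.4]
ee_rot: [0.082, 0.703, 0.083, -0.702]
force: [-2.1, 2.9, -1.0]
grip_width: 0.398
```

```bash
python3 - <<'E'
from h import *
s=sense();to([474,118,127])
d=s["eef_pos"][:2]-[487.6,50.2];print(np.hypot(*d),"lid~",np.pi/2+.202-np.arctan2(d[1],d[0]))
im=capture("side");cv2.imwrite("pics/s14.png",cv2.resize(im[120:270,155:335,::-1],None,fx=4,fy=4,interpolation=cv2.INTER_CUBIC))
E
```

```text
d tool [  1.3 -71.5  70.4] 100.3
yaw y -1.337
[559.   64.8 128.4] [-2.1  2.9 -1. ] [-0.09  0.49  1.52  0.    1.13  1.24] 19.75 0.398
72.89094958071249 lid~ 1.5715176186085213
```

View pics/s14.png

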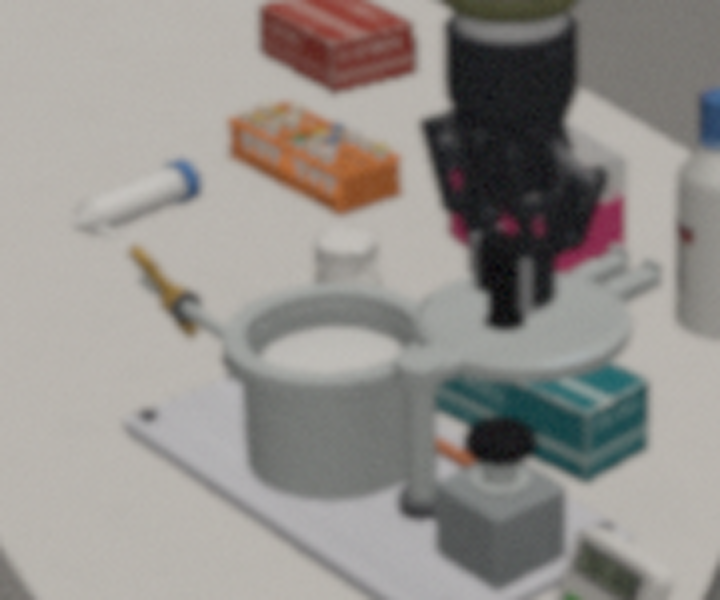

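Nearly there. A few more gentle steps to the stop.

Call:
{"fn": "jog_arm", "kwargs": {
  "increments": [
    {"rx": 0.1, "ry": 0, "rz": 0, "x": 0, "y": 7, "z": 1, "hand": 34},
    {"rx": 0.1, "ry": 0, "rz": 0, "x": 0, "y": 7, "z": 1, "hand": 34}
  ]
}}

```text
time_s: 20.05
eef_pos: [559.9, 50.8, 128.4]
ee_rot: [0.013, 0.708, 0.013, -0.706]
force: [2.8, 3.7, -0.4]
grip_width: 0.4
```

Call:
{"fn": "jog_arm", "kwargs": {
  "increments": [
    {"rx": 0, "ry": 0, "rz": 0, "x": 0, "y": 3, "z": 0, "hand": 34}
  ]
}}

```text
time_s: 20.18
eef_pos: [560.0, 48.0, 128.4]
ee_rot: [0.013, 0.708, 0.014, -0.706]
force: [3.4, 14.3, 0.5]
grip_width: 0.397
```

Call:
{"fn": "jog_arm", "kwargs": {
  "increments": [
    {"rx": 0, "ry": 0, "rz": 0, "x": 0, "y": 3, "z": 0, "hand": 34}
  ]
}}

```text
time_s: 20.3
eef_pos: [560.0, 47.8, 128.3]
ee_rot: [0.012, 0.708, 0.017, -0.706]
force: [4.7, 29.9, 0.7]
grip_width: 0.404
```

```bash
python3 - <<'E'
from h import *
s=sense();to([474,118,127])
d=s["eef_pos"][:2]-[487.6,50.2];print(np.hypot(*d),"lid~",np.pi/2+.202-np.arctan2(d[1],d[0]))
E
```

```text
d tool [  1.6 -73.5  83.1] 111.0
yaw y -1.531
[560.   47.8 128.3] [ 4.7 29.9  0.7] [-0.13  0.49  1.52  0.01  1.13  1.4 ] 20.3 0.404
72.43203109198375 lid~ 1.805549317629101
```

The lid is at its stop (30 N). Backing off, opening and withdrawing upward.

Call:
{"fn": "jog_arm", "kwargs": {
  "increments": [
    {"rx": 0, "ry": 0, "rz": 0, "x": 0, "y": -4, "z": 0, "hand": 34},
    {"rx": 0, "ry": 0, "rz": 0, "x": 0, "y": -3, "z": 0, "hand": 50},
    {"rx": 0, "ry": 0, "rz": 0, "x": 0, "y": 0, "z": 0, "hand": 50},
    {"rx": 0, "ry": 0, "rz": 0, "x": -15, "y": 0, "z": 0, "hand": 50},
    {"rx": 0, "ry": 0, "rz": 0, "x": -30, "y": 0, "z": 0, "hand": 50}
  ]
}}

```text
time_s: 20.92
eef_pos: [559.0, 51.1, 173.5]
ee_rot: [-0.013, -0.706, -0.013, 0.708]
force: [0.3, -0.5, 0.1]
grip_width: 0.585
```

Call:
{"fn": "jog_arm", "kwargs": {
  "increments": [
    {"rx": 0, "ry": 0, "rz": 0, "x": -40, "y": 0, "z": 0, "hand": 50},
    {"rx": 0, "ry": 0, "rz": 0, "x": -10, "y": 0, "z": 50, "hand": 50},
    {"rx": 0, "ry": 0, "rz": 0, "x": 0, "y": 0, "z": 50, "hand": 50},
    {"rx": 0, "ry": 0, "rz": 0, "x": 0, "y": 0, "z": 50, "hand": 50},
    {"rx": 0, "ry": 0, "rz": 0, "x": 0, "y": 0, "z": 0, "hand": 50}
  ]
}}

```text
time_s: 21.55
eef_pos: [407.4, 46.0, 224.0]
ee_rot: [0.013, 0.707, 0.013, -0.707]
force: [0.8, 0.4, 0.3]
grip_width: 0.586
```

```bash
python3 - <<'E'
from h import *
to([474,118,127])
im=capture("side");cv2.imwrite("pics/s15.png",cv2.resize(im[120:270,155:335,::-1],None,fx=4,fy=4,interpolation=cv2.INTER_CUBIC))
im=capture("top");cv2.imwrite("pics/t15.png",cv2.resize(im[165:300,170:370,::-1],None,fx=4,fy=4))
E
```

```text
d tool [ 97.  -69.6 -69.1] 138.0
yaw y -1.535
[407.4  46.  224. ] [0.8 0.4 0.3] [-0.18  0.06  1.82 -0.    1.25  1.36] 21.55 0.586
```

View pics/s15.png

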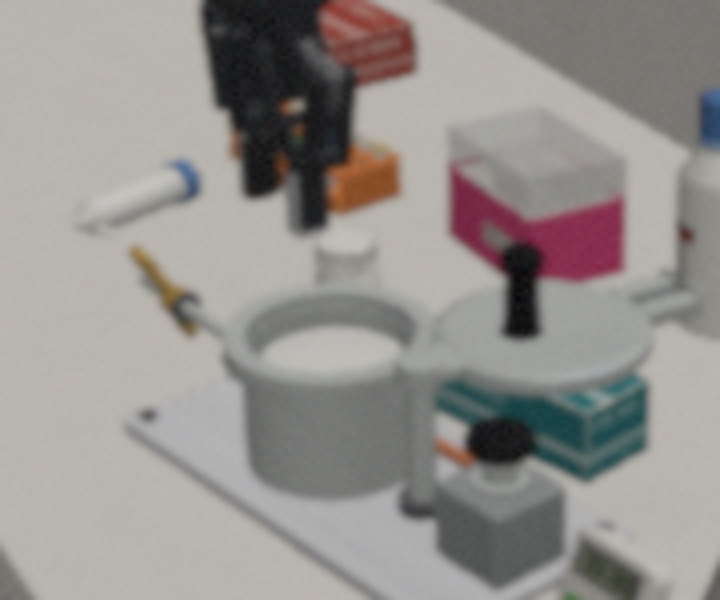

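View pics/t15.png

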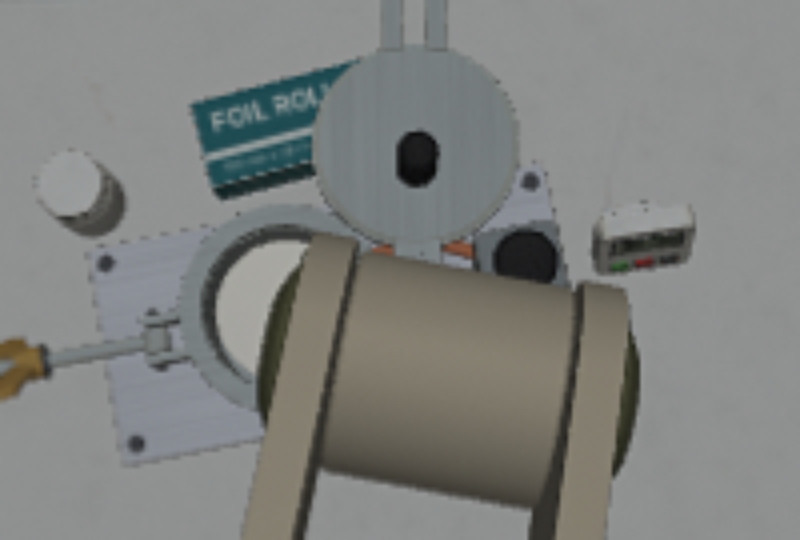

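The lid is fully aside with its post at (417,158), pointing along world +x (about 1.75 rad). The mouth is open and the bolt lies out. The carton's visible corners, (191,102) and (217,190), are unchanged. The key cap is up and the arm is clear. Handing in.

```bash
python3 -c "
from rig import *
print(finish_job())"
```

```text
the job is handed in; nothing more can be done
None
```

The chamber is open and I handed the job in at about 21.7 s of the 61 s allowed. `finish_job` gave no verdict, and the joint values below are estimates from arm poses, forces and pictures.

- **Vent key:** I held it at the first click for about 1 s (about 5 N, tip steady at z 92.8 mm). I then pressed it to the bottom (z 88.4 mm, 23 N) and let it go.
- **Wing nut:** I turned it anticlockwise with the open fingers. The picture gave about 2.93 rad, and a further 0.3 rad turn brought it to about 3.2 of 3.3.
- **Bolt:** I gripped its end, swung it out to about 0.55 rad and released it. It fell level at the side.
- **Lid:** I pushed it by the post until it met its stop with a 30 N push.

The last top and side pictures show:
- the lid fully aside and the mouth clear;
- the bolt lying out;
- the key cap looking up;
- the gripper clear of everything, with wrist force near zero;
- the carton's visible corners at the same pixels as at the start. The rest of it is hidden under the lid.

The only disagreement was between position estimates for the key, post and nut. Camera views and geometry differed by a few millimetres, up to about 8 mm for the nut hub in one wrist view. I took consistent values between them, and it caused no trouble.

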